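# Set the kiln-post rack with the stepped gauge and sort the posts

## Task

On the kiln-post rack, turn the eccentric bolt until the narrow end of the stepped gauge slides along the apron into the channel and its wide end is stopped at the channel's mouth, and show this by leaving the gauge pushed home like that for a moment. Lay the gauge back on its cork pad, the same way up; then lay every kiln post that fits between the rails down on the floor of the channel, lengthwise, in a row, and every post that is too thick lying lengthwise in the row of the wooden trough. Leave the rack's setting right, and leave the potter's other things where they are.

Things in the scene. Friction and masses are not known exactly. Their poses are not given: they have to be found in the camera images.
- rack: adjustable post rack, fixed to the bench: aluminium plate 148 x 315 mm, 12 mm thick, carrying a fixed steel fence and a moving steel rail, both 200 mm long and 15 mm high; the channel lies between them. Point on the bench under the channel's mid-length; same axes as fence_face
- fence_face (a point): point on the fence's inner face, at mid-length, at the level of the channel floor (plate top, 12 mm over the bench). x points across the channel from moving rail to fence, y along the channel, z up. The channel is open at both ends; its mouth for the gauge is at y = -100 mm; from there the bare plate runs on as an apron, level with the channel floor, to y = -202 mm
- rail_face (a point): moving rail (18 mm thick, on the robot's side of the channel): point on its inner face, at mid-length, at the channel floor. Same axes as fence_face. The gap of the channel is the distance across between rail_face and fence_face; the rail moves only with the bolt
- bolt (a joint): eccentric bolt, rad, 0 to 2.5, counter-clockwise from above positive; it stays where it is left (about 0.3 Nm to turn). Gap in mm = 31.5 + 4.5 x angle: turning it counter-clockwise widens the gap; it starts too tight, between 0 and 0.7
- bolt_grip (a point): upright steel bolt head to grip from above: a bar 52 mm long, 14 mm thick and 26 mm high; its top is 62 mm over the bench. This point is on the turning axis, 3 mm above the bar's mid-height (52 mm over the bench). x runs along the bar and turns with the bolt (parallel to the rack's x when the bolt is at 0)
- gauge_grip (a point): stepped steel gauge with a dark wooden grip, loose, on the pad at the start. Grip: a rib on top, 18 mm wide (along the gauge's x), 50 mm long (along its y), 28 mm high, its top 44 mm over the gauge's underside. This point is the rib's centre, 30 mm over the underside, right over the step between the narrow end (towards +y) and the wide end (towards -y); z up
- gauge_nose (a point): tip of the gauge's narrow (go) end, 45 mm from the step, 8 mm over the underside. The gauge is a flat slab 16 mm thick and 85 mm long along y: narrow end 36 mm wide, 45 mm long, with a half-round nose; wide (no-go) end 39.5 mm wide, 40 mm long
- pad: cork pad fixed to the bench, 75 x 125 mm and 4 mm thick, on which the gauge lives; point at the centre of its underside
- trough_floor (a point): wooden trough fixed to the bench, for the thick posts: inside 52 mm wide (along x) and 160 mm long (along y), floor 6 mm over the bench, walls 15 mm high above the floor and 5 mm thick. Point at the centre of the inner floor; long enough for two posts end to end
- post_1_mid (a point): white ceramic kiln post, a square bar 60 mm long, lying on one of its sides. Posts are of two thicknesses, 34 mm square or 42 mm square; the name does not tell which, so it has to be measured or tried in the set channel. Point at the bar's centre; y runs along its length. None if this post is absent
- post_2_mid (a point): white ceramic kiln post, a square bar 60 mm long, lying on one of its sides. Posts are of two thicknesses, 34 mm square or 42 mm square; the name does not tell which, so it has to be measured or tried in the set channel. Point at the bar's centre; y runs along its length. None if this post is absent
- post_3_mid (a point): white ceramic kiln post, a square bar 60 mm long, lying on one of its sides. Posts are of two thicknesses, 34 mm square or 42 mm square; the name does not tell which, so it has to be measured or tried in the set channel. Point at the bar's centre; y runs along its length. None if this post is absent
- post_4_mid (a point): white ceramic kiln post, a square bar 60 mm long, lying on one of its sides. Posts are of two thicknesses, 34 mm square or 42 mm square; the name does not tell which, so it has to be measured or tried in the set channel. Point at the bar's centre; y runs along its length. None if this post is absent
- post_5_mid (a point): white ceramic kiln post, a square bar 60 mm long, lying on one of its sides. Posts are of two thicknesses, 34 mm square or 42 mm square; the name does not tell which, so it has to be measured or tried in the set channel. Point at the bar's centre; y runs along its length. None if this post is absent
- tub: bystander, not to be disturbed: white plastic underglaze tub with a lid, 56 mm across and 55 mm tall; origin at the centre of its underside
- jar: bystander, not to be disturbed: small grey jar with a black lid, 44 mm across and 60 mm tall; origin at the centre of its underside
- mug: bystander, not to be disturbed: blue ceramic mug, 80 mm across and 90 mm tall; origin at the centre of its underside
- brush: bystander, not to be disturbed: wooden brush 200 mm long, lying; origin at the centre of its underside
- dish: bystander, not to be disturbed: small white bowl, 100 mm across and 35 mm tall; origin at the centre of its underside
There are look-alikes about, which are no part of the job. Of the things that look like the part that bears trough_floor, the middle-sized one is meant.

How it is judged:
By the outcome, as a careful person would: the job done as asked, in the order asked, and still so for the second after the job is handed in, with the robot touching nothing.
Of post_1, post_2, post_3, post_4, post_5 only 4 to 5 are there at a start; the rules pass over those that are not, and their reading is None.
At some moment in a run one of post_1, post_2, post_3, post_4, post_5 may be knocked a few centimetres aside while the robot is not near it.
Once in a run the grip may slacken for a moment while it holds something.
It also fails if it takes over 210 s, if anything falls off the work surface, if the arm or the gripper's body presses on something with over 40 N, if the wrist force passes 120 N, or if a joint passes its speed limit or range.

## Robot

A 6-joint arm with a two-finger parallel gripper is mounted at the origin on the work surface. World frame = base frame: x ahead of the robot, y to its left, z up, the work surface at z = 0. Lengths are in m, angles in rad, forces in N, time in s.
With the tool pointing down it reaches from about 0.375 to 0.9 m from the base axis. Payload 3.1 kg.
Tool frame: the origin (TCP) lies midway between the tips of the shut fingers; the grasp point (between the pads) lies 19 mm behind it; x points along the fingers, z is the direction in which the jaws open and shut, and the axes are right-handed (so a half turn about x gives the same grasp; the last joint's range is limited). The gripper opens to 87 mm and grips with 3 to 60 N. Pads are 19 mm wide; open, the fingers measure 117 mm over their backs; the gripper's body (75 mm by 190 mm) begins 51 mm behind the grasp point.
Start: joints at [1.165, 0.527, 1.433, -0, 1.181, -0.178], TCP at [0.141, 0.609, 0.223] pointing down, gripper open.
Joint ranges: [-3.08, 3.08], [-0.75, 2.2], [0.22, 2.44], [-1.43, 4.57], [0, 2.65], [-2.85, 2.85]. Speed limits (rad/s): [2.79, 2.79, 3.14, 3.14, 3.14, 3.14].

## Interface

Orientations are given as a unit quaternion [x, y, z, w].
In Python, from rig import readout, imaging, robot gives the robot as it stands. The module is installed in compiled form; this text tells all that it offers.
- The arm moves only by the tool play_rows, never from a script. Its argument "rows" is text: rows parted by semicolons, each of 7 numbers parted by spaces: the turn, a rotation vector about the tool's x, y, z in rad, then the shift along the tool's x, y, z in mm, then the closure, from 0 (fully open) to 1 (shut). In form: ax ay az tx ty tz gripper; .... A call has 1 to 8 rows; each row shifts and turns the commanded pose from where the row before left it, along the tool's axes as they then stand; what a row does not reach is not made up. A row lasts 1/12 s, in which the tool goes at most 41.7 mm and 7.16 degrees, less where a joint would pass 70% of its speed; a pose out of reach is approached as far as the arm can. A call with a gripper value outside its range is refused whole. The fingers move at their own pace and stop on an object; "squeeze" is the grip in N (left out, the last holds). Time passes only in rows, so rows that do not move let the fingers close. It gives the time, the measured TCP pose, the force and the opening at its end, in the units of the state.
- readout.get_obs(): the state, without advancing time (a new reading comes with each control period).
- imaging.camera(name): name is "scene" or "top" or "wrist"; returns the picture (384x512x3 uint8, blue, green, red); there is no depth.
- imaging.camera_info(name): a dict with "K" (3x3 intrinsics, pixels), "k1" (the pictures are not rectified: a ray, as slopes to the right and down, at radius r is drawn at 1 + k1 r^2 times it, then the intrinsics apply), "world_to_cam" (4x4, takes a point from world to camera coordinates). Camera axes: x right, y down, z forward; pixel columns grow to the right and rows downward; lengths in m; the calibration is good to about 2 mm. A picture is of the moment at which its call begins: read the wrist's pose just before it. camera_info takes no time and is no camera call; for the wrist camera it gives the pose at the moment of the call.
- robot.hand_in(): hands the job in, once; it reports no verdict.
The state is a dict: "time": time; "q": joint angles; "joint_velocities": joint speeds; "joint_torque": joint torques, N m; "position": TCP position; "tool_rot": TCP orientation; "ft_force": force on the tool from outside, world axes, zero at the start; "moment": the same for the moment, N m; "grip_width": finger opening in m.
Only numpy, scipy, OpenCV 4.12 (cv2) and the standard library are available. Lean on these libraries where they do the work, as an engineer would, in place of code of your own. Each camera call takes 0.05 s, during which the arm holds its last target. There are 200 camera calls.

## Working session

There is one attempt and no reset: what is moved stays moved. The work goes in short steps, Python scripts to look and compute and a tool call to move; the robot and the scene stay as the last step left them, time stands still between calls to the robot, and variables do not carry over. Pictures are saved under pics/ and viewed, about 12 in all and at most 16, crops included, and the job is handed in when it is done.

Besides the shell and the picture viewer there is one more tool, called after ">>>" as a command line: name --argument value ..., lists and objects as JSON in quotes. play_rows: Moves the arm, as the interface text tells. Its arguments: {"type":"object","properties":{"rows":{"type":"string"},"squeeze":{"type":"number"}},"required":["rows"]}

```bash
mkdir -p pics; ls; python3 - <<'E'
from rig import readout, imaging, robot
import cv2,numpy as np
print(readout.get_obs())
for n in ("scene","top","wrist"):
    i=imaging.camera_info(n); print(n,np.round(i["K"],1).tolist(),i["k1"],np.round(i["world_to_cam"],3).tolist())
for n in ("scene","top"):
    cv2.imwrite(f"pics/{n}0.png",cv2.resize(imaging.camera(n),None,fx=1.5,fy=1.5,interpolation=cv2.INTER_CUBIC))
E
```

```text
pics
{'time': 0.0, 'q': array([ 1.16450208e+00,  5.28447904e-01,  1.43388351e+00,  3.64906754e-06,
        1.18136845e+00, -1.78477666e-01]), 'joint_velocities': array([-0.00042479, -0.00137879,  0.00168741,  0.00068133, -0.00218745,
       -0.0002809 ]), 'joint_torque': array([ 1.04007500e-03, -4.40048504e+01, -1.76588416e+01,  6.33240142e-02,
        5.81604440e-02, -1.65644879e-04]), 'position': array([0.14082687, 0.60819477, 0.22158881]), 'tool_rot': array([-0.44027959,  0.55424764,  0.43957649,  0.55293394]), 'ft_force': array([ 0.01964062, -0.00580741,  0.34053398]), 'moment': array([-0.00309172, -0.02133502,  0.02198607]), 'grip_width': 0.08717197389945762}
scene [[434.1, 0.0, 249.6], [0.0, 434.1, 188.7], [0.0, 0.0, 1.0]] -0.017654782420294696 [[-0.216, 0.976, -0.003, 0.112], [0.567, 0.122, -0.815, -0.212], [-0.795, -0.178, -0.58, 1.563], [0.0, 0.0, 0.0, 1.0]]
top [[409.6, 0.0, 258.7], [0.0, 409.6, 185.9], [0.0, 0.0, 1.0]] -0.12387636269758982 [[0.02, -1.0, -0.014, -0.017], [-0.98, -0.017, -0.197, 0.456], [0.196, 0.017, -0.98, 1.318], [0.0, 0.0, 0.0, 1.0]]
wrist [[279.4, 0.0, 257.8], [0.0, 279.4, 195.9], [0.0, 0.0, 1.0]] -0.039623662553024484 [[0.227, 0.974, -0.002, -0.624], [0.934, -0.217, 0.283, -0.033], [0.275, -0.066, -0.959, 0.392], [0.0, 0.0, 0.0, 1.0]]
```

View pics/top0.png

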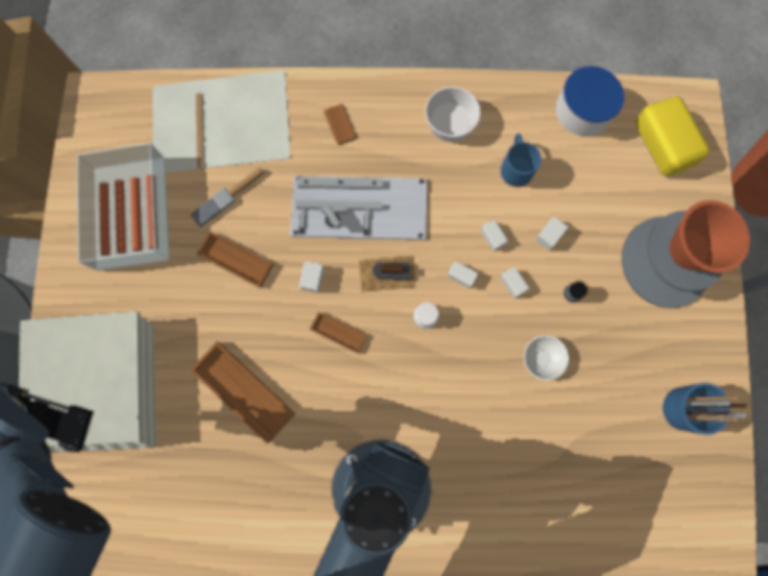

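View pics/scene0.png

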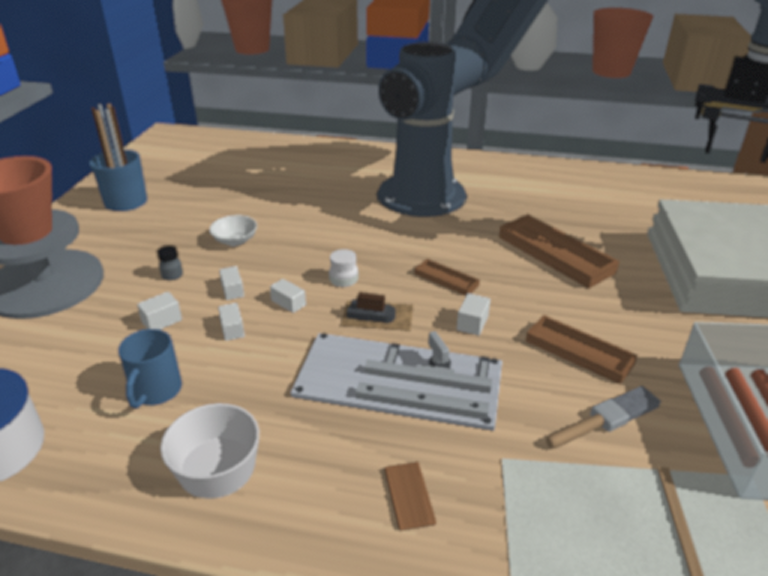

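Top view (1.5x pixels): rack (360,208) with its bare apron to the right, and the gauge on the pad (390,270).
- **Posts:** white blocks at (312,276), (463,273), (495,235), (515,281) and (553,233).
- **Could be taken for posts:** tub (425,315), dish (545,357).
- **Troughs:** small (340,332), middle (237,260), large (245,390). I want the middle one.

```bash
cat > h.py <<'E'
from rig import readout, imaging, robot
import cv2,numpy as np
from scipy.spatial.transform import Rotation as R
def ray(info,uv,z):
    "pixels (native) -> world points on plane z"
    uv=np.atleast_2d(np.float64(uv)); K=info["K"]; d=(uv-[K[0][2],K[1][2]])/[K[0][0],K[1][1]]
    s=d.copy()
    for _ in range(10): s=d/(1+info["k1"]*(s**2).sum(1,keepdims=True))
    T=np.array(info["world_to_cam"]); Rm,t=T[:3,:3],T[:3,3]; C=-Rm.T@t
    w=np.c_[s,np.ones(len(s))]@Rm
    return C+w*((np.broadcast_to(z,len(w))-C[2])/w[:,2])[:,None]
def proj(info,P):
    P=np.atleast_2d(P); T=np.array(info["world_to_cam"]); c=P@T[:3,:3].T+T[:3,3]; s=c[:,:2]/c[:,2:]
    s=s*(1+info["k1"]*(s**2).sum(1,keepdims=True)); K=info["K"]
    return s*[K[0][0],K[1][1]]+[K[0][2],K[1][2]]
def state():
    o=readout.get_obs(); M=R.from_quat(o["tool_rot"]).as_matrix(); z=M[:,2]
    print("t %.2f p %s jawyaw %.1f F %s w %.1f q6 %.2f down %.4f"%(o["time"],np.round(o["position"]*1000,1),np.degrees(np.arctan2(z[1],z[0])),np.round(o["ft_force"],1),o["grip_width"]*1000,o["q"][5],M[2,0]))
    return o,M
def plan(xyz,jaw=None,mod=180,label=""):
    "turn about tool x [rad] to bring jaw axis to world yaw jaw(deg) pointing down, then shift (mm) in the NEW and OLD tool axes"
    o,M=state(); z=M[:,2]; y0=np.arctan2(z[1],z[0]); a=0
    if jaw is not None:
        a=np.radians(jaw)-y0; m=np.radians(mod); a=(a+m/2)%m-m/2
    y=y0+a; Z=np.array([np.cos(y),np.sin(y),0]); X=np.array([0,0,-1.]); N=np.c_[X,np.cross(Z,X),Z]
    rv=R.from_matrix(M.T@N).as_rotvec(); d=(np.array(xyz)-o["position"])*1000
    print(label,"rotvec",np.round(rv,4),"| shift old",np.round(M.T@d,1),"| new",np.round(N.T@d,1),"| q6 after ~",round(o["q"][5]+rv[0],2))
def snap(cam,name,f=1.5,crop=None):
    i=imaging.camera_info(cam); im=imaging.camera(cam); np.savez("pics/"+name+".npz",im=im,**{k:np.array(i[k]) for k in("K","k1","world_to_cam")})
    if crop: x,y,w,hh=crop; im=im[y:y+hh,x:x+w]
    cv2.imwrite(f"pics/{name}.png",cv2.resize(im,None,fx=f,fy=f,interpolation=cv2.INTER_CUBIC)); return i
def load(name):
    d=np.load("pics/"+name+".npz"); return d["im"],d
E
python3 - <<'E'
from h import *
i=imaging.camera_info("top")
pts={"postA":(312,270,.04),"postB":(463,270,.04),"postC":(495,232,.04),"postD":(515,278,.04),"postE":(553,228,.04),"rack":(360,208,.012),"bolt":(349,220,.06),"gauge":(393,267,.05),"trough":(237,260,.02),"tr_small":(340,332,.02),"tr_big":(245,390,.02),"tub":(425,315,.05),"jar":(575,291,.06),
"plateTL":(292,178,.012),"plateTR":(429,180,.012),"plateBL":(290,237,.012),"plateBR":(428,240,.012)}
for k,(u,v,z) in pts.items(): print(k,np.round(ray(i,(u/1.5,v/1.5),z)[0]*1000))
plan([.47,.03,.30],0)
E
```

```text
postA [475. 163.  40.]
postB [ 480. -175.   40.]
postC [ 570. -248.   40.]
postD [ 464. -292.   40.]
postE [ 582. -382.   40.]
rack [630.  61.  12.]
bolt [586.  82.  60.]
gauge [482. -19.  50.]
trough [500. 340.  20.]
tr_small [339.  97.  20.]
tr_big [205. 304.  20.]
tub [376. -91.  50.]
jar [ 433. -421.   60.]
plateTL [703. 225.  12.]
plateTR [702. -99.  12.]
plateBL [558. 222.  12.]
plateBR [556. -98.  12.]
t 0.10 p [140.9 608.2 221.7] jawyaw 76.9 F [-0.2 -0.1  0.1] w 87.1 q6 -0.18 down -1.0000
 rotvec [ 1.343e+00 -1.800e-03  1.000e-03] | shift old [ -77.5 -451.2 -489.1] | new [ -78.3 -578.2  329.1] | q6 after ~ 1.16
```

>>> play_rows --rows "0.122 0 0 -7 0 0 0;0.122 0 0 -7 0 0 0;0.122 0 0 -7 0 0 0;0.122 0 0 -7 0 0 0;0.122 0 0 -7 0 0 0;0.122 0 0 -7 0 0 0;0.122 0 0 -7 0 0 0;0.122 0 0 -7 0 0 0"

```text
time: 0.77
position: [0.1409, 0.6084, 0.2783]
tool_rot: [-0.127, 0.696, 0.127, 0.695]
ft_force: [-0.3, -1.2, 0.2]
grip_width: 0.0868
```

>>> play_rows --rows "0.122 0 0 -7 0 0 0;0.122 0 0 -7 0 0 0;0.122 0 0 -7 0 0 0;0 0 0 0 -36 20.6 0;0 0 0 0 -36 20.6 0;0 0 0 0 -36 20.6 0;0 0 0 0 -36 20.6 0;0 0 0 0 -36 20.6 0"

```text
time: 1.43
position: [0.2444, 0.427, 0.2991]
tool_rot: [-0.001, 0.707, 0.0, 0.707]
ft_force: [0.5, 0.2, -0.2]
grip_width: 0.0873
```

>>> play_rows --rows "0 0 0 0 -36 20.6 0;0 0 0 0 -36 20.6 0;0 0 0 0 -36 20.6 0;0 0 0 0 -36 20.6 0;0 0 0 0 -36 20.6 0;0 0 0 0 -36 20.6 0;0 0 0 0 -36 20.6 0;0 0 0 0 -36 20.6 0"

```text
time: 2.1
position: [0.4096, 0.1392, 0.2995]
tool_rot: [-0.0, 0.707, 0.0, 0.707]
ft_force: [0.2, 0.4, 0.2]
grip_width: 0.0873
```

>>> play_rows --rows "0 0 0 0 -36 20.6 0;0 0 0 0 -36 20.6 0;0 0 0 0 -36 20.6 0;0 0 0 0 0 0 0;0 0 0 0 0 0 0"

```text
time: 2.52
position: [0.472, 0.0312, 0.299]
tool_rot: [0.001, 0.707, -0.001, 0.707]
ft_force: [-0.4, 0.3, 0.3]
grip_width: 0.0869
```

```bash
python3 - <<'E'
from h import *
state(); snap("wrist","w1")
E
```

```text
t 2.52 p [472.   31.2 299. ] jawyaw -0.2 F [-0.4  0.3  0.3] w 86.9 q6 -0.17 down -1.0000
```

View pics/w1.png

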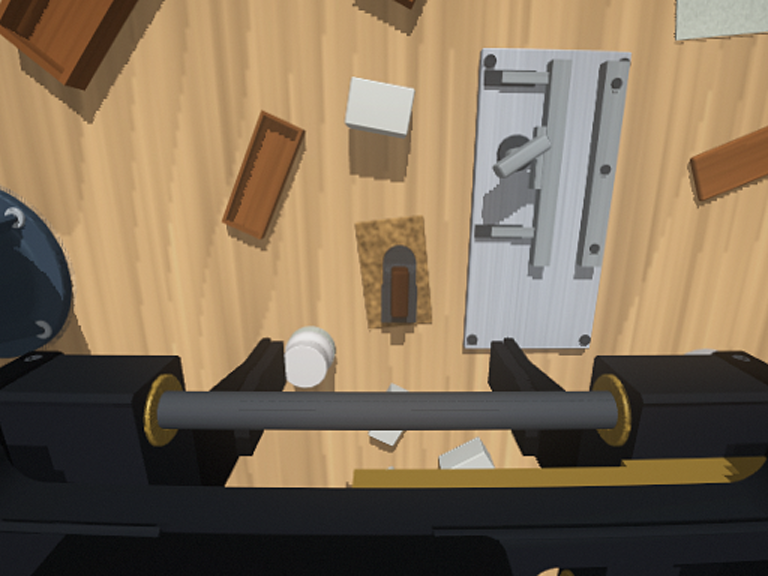

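The wrist view shows the rack plate corners at about (483,48), (631,52), (464,350) and (591,353), and the bolt bar from (497,170) to (550,137). The gauge is on the cork with its round nose up, which is +y. Its rib spans (391–410, 265–319). Next I compute positions.

```bash
python3 - <<'E'
from h import *
im,i=load("w1")
def P(l,z): return np.round(ray(i,np.array(l)/1.5,z)*1000,1)
pl=P([(483,48),(631,52),(464,350),(591,353)],.012); print("plate",pl[:,:2].tolist())
print("rail",P([(554,60),(572,61),(535,266),(551,267)],.027)[:,:2].tolist(),"fence",P([(607,62),(583,266)],.027)[:,:2].tolist())
print("bolt",P([(497,170),(550,137)],.062)[:,:2].tolist())
print("rib",P([(391,265),(410,265),(409,319),(392,318)],.048)[:,:2].tolist())
print("gauge nose/back",P([(400,246),(384,325),(416,325)],.020)[:,:2].tolist())
print("pad",P([(356,224),(422,216),(370,328),(431,322)],.004)[:,:2].tolist())
# masks: dump crops enlarged for rack/gauge
x,y,w,h=225,20,205,220
cv2.imwrite("pics/c1.png",cv2.resize(im[y:y+h,x:x+w],None,fx=2.7,fy=2.7,interpolation=cv2.INTER_CUBIC))
E
```

```text
plate [[564.7, 224.2], [710.5, 222.5], [560.4, -91.8], [711.0, -96.8]]
rail [[629.4, 210.6], [646.7, 210.0], [628.6, 11.6], [646.0, 10.5]] fence [[680.4, 209.6], [680.5, 11.5]]
bolt [[572.6, 110.0], [619.0, 138.9]]
rib [[475.1, 17.9], [494.3, 17.8], [493.9, -40.0], [476.1, -38.9]]
gauge nose/back [[484.9, 32.2], [467.3, -57.3], [503.3, -57.4]]
pad [[437.5, 53.8], [509.0, 62.1], [450.8, -67.0], [521.8, -59.8]]
```

View pics/c1.png

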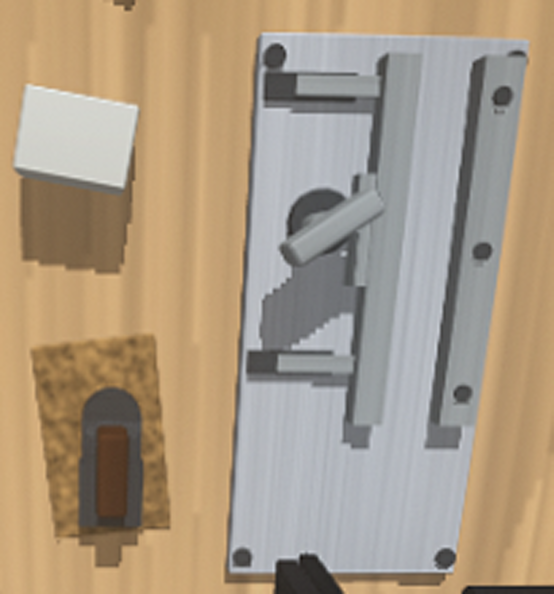

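```bash
python3 - <<'E'
from h import *
im,i=load("w1")
def P(l,z): return np.round(ray(i,np.array([225,20])+np.array(l)/2.7,z)*1000,1)[:,:2].tolist()
print("plate",P([(261,33),(527,40),(229,572),(454,572)],.012))
print("rail in",P([(421,55),(381,424)],.027),"fence in",P([(485,57),(442,424)],.027))
print("bar",P([(281,246),(299,264),(370,191),(384,210)],.062))
plan([.596,.1245,.12],-58.1)
E
```

```text
plate [[564.2, 223.9], [709.8, 222.3], [561.1, -89.0], [708.5, -90.1]]
rail in [[646.0, 210.3], [643.8, 12.0]] fence in [[680.3, 209.9], [680.5, 12.0]]
bar [[569.3, 112.9], [579.1, 104.0], [612.6, 139.7], [620.5, 130.6]]
t 2.57 p [470.9  32.6 298.9] jawyaw -0.1 F [-0.5 -0.1  0.4] w 87.0 q6 -0.17 down -1.0000
 rotvec [ 1.0127e+00 -2.2000e-03  3.0000e-04] | shift old [178.7  91.9 125.4] | new [178.9 154.8 -11.9] | q6 after ~ 0.85
```

>>> play_rows --rows "0 0 0 20 15 20.6 0;0 0 0 20 15 20.6 0;0 0 0 20 15 20.6 0;0 0 0 20 15 20.6 0;0 0 0 20 15 20.6 0;0 0 0 20 15 21 0;0.1125 0 0 10 0 0 0;0.1125 0 0 10 0 0 0"

```text
time: 3.23
position: [0.5942, 0.1264, 0.1578]
tool_rot: [0.079, 0.704, -0.079, 0.702]
ft_force: [0.2, 0.0, 0.8]
grip_width: 0.0873
```

>>> play_rows --rows "0.1125 0 0 10 0 0 0;0.1125 0 0 10 0 0 0;0.1125 0 0 10 0 0 0;0.1125 0 0 8 0 0 0;0.1125 0 0 0 0 0 0;0.1125 0 0 0 0 0 0;0.1125 0 0 0 0 0 0;0 0 0 0 0 0 0"

```text
time: 3.9
position: [0.5937, 0.1253, 0.1215]
tool_rot: [0.342, 0.619, -0.342, 0.618]
ft_force: [-1.3, 0.6, 0.1]
grip_width: 0.0871
```

```bash
python3 - <<'E'
from h import *
plan([.5957,.123,.044],-58)
E
```

```text
t 3.90 p [593.7 125.3 121.5] jawyaw -57.9 F [-1.3  0.6  0.1] w 87.1 q6 1.03 down -1.0000
 rotvec [ 0.0015 -0.001   0.0011] | shift old [77.5  0.6  3.1] | new [77.5  0.5  3. ] | q6 after ~ 1.04
```

>>> play_rows --rows "0 0 0 20 0 3 0;0 0 0 20 0 0 0;0 0 0 20 0 0 0;0 0 0 17.5 0 0 0;0 0 0 0 0 0 0.9;0 0 0 0 0 0 0.9;0 0 0 0 0 0 0.9;0 0 0 0 0 0 0.9" --squeeze 15

```text
time: 4.57
position: [0.5976, 0.1212, 0.0454]
tool_rot: [0.343, 0.618, -0.342, 0.62]
ft_force: [1.6, 0.0, -0.4]
grip_width: 0.0678
```

>>> play_rows --rows "0 0 0 0 0 0 0.9;0 0 0 0 0 0 0.9;0 0 0 0 0 0 0.9;0 0 0 0 0 0 0.9" --squeeze 40

```text
time: 4.9
position: [0.597, 0.1207, 0.0445]
tool_rot: [0.343, 0.618, -0.342, 0.619]
ft_force: [-1.0, 0.2, -0.3]
grip_width: 0.0418
```

```bash
python3 - <<'E'
from h import *
plan([.5957,.123,.044],-10.4)
E
```

```text
t 4.90 p [597.  120.7  44.5] jawyaw -58.0 F [-1.   0.2 -0.3] w 41.8 q6 1.03 down -1.0000
 rotvec [-8.3e-01  7.0e-04 -5.0e-04] | shift old [ 0.5  0.1 -2.7] | new [ 0.5  2.  -1.7] | q6 after ~ 0.2
```

>>> play_rows --rows "0 0 0 0 0 -1.5 0.9;0 0 0 0 0 0 0.9;0 0 0 0 0 0 0.9;0 0 0 0 0 0 0.9;0 0 0 0 0 0 0.9;0 0 0 0 0 0 0.9" --squeeze 15

```text
time: 5.4
position: [0.5969, 0.1205, 0.044]
tool_rot: [0.342, 0.618, -0.343, 0.62]
ft_force: [2.4, -5.6, -1.7]
grip_width: 0.0143
```

```bash
python3 - <<'E'
from h import *
o,M=state(); print(M.T@o["ft_force"],o["moment"])
E
```

```text
t 5.40 p [596.9 120.5  44. ] jawyaw -57.9 F [ 2.4 -5.6 -1.7] w 14.3 q6 1.03 down -1.0000
[ 1.69122266 -0.99046049  6.00432401] [-0.95526332 -0.0768987   0.1594795 ]
```

>>> play_rows --rows "0 0 0 0 0 1 0.9;0 0 0 0 0 0 0.9;-0.083 0 0 0 0 0 0.9;-0.083 0 0 0 0 0 0.9;-0.083 0 0 0 0 0 0.9;-0.083 0 0 0 0 0 0.9;-0.083 0 0 0 0 0 0.9;0 0 0 0 0 0 0.9" --squeeze 50

```text
time: 6.07
position: [0.5974, 0.1201, 0.044]
tool_rot: [0.207, 0.675, -0.207, 0.677]
ft_force: [1.5, -4.7, -1.2]
grip_width: 0.0135
```

```bash
python3 - <<'E'
from h import *
o,M=state(); print(M.T@o["ft_force"],o["moment"])
plan([.5957,.123,.044],-10.4)
E
```

```text
t 6.07 p [597.4 120.1  44. ] jawyaw -34.1 F [ 1.5 -4.7 -1.2] w 13.5 q6 0.61 down -1.0000
[ 1.21250466 -3.03613419  3.87889006] [-0.99863982 -0.21155078 -0.01185355]
t 6.07 p [597.4 120.1  44. ] jawyaw -34.1 F [ 1.5 -4.7 -1.2] w 13.5 q6 0.61 down -1.0000
 rotvec [-0.4132  0.0018  0.0005] | shift old [ 0.   1.5 -3. ] | new [ 0.   2.6 -2.2] | q6 after ~ 0.2
```

>>> play_rows --rows "-0.083 0 0 0 0 0 0.9;-0.083 0 0 0 0 0 0.9;-0.083 0 0 0 0 0 0.9;-0.083 0 0 0 0 0 0.9;-0.083 0 0 0 0 0 0.9;0 0 0 0 0 0 0.9;0 0 0 0 0 0 0.9"

```text
time: 6.65
position: [0.5981, 0.1198, 0.044]
tool_rot: [0.064, 0.703, -0.065, 0.705]
ft_force: [3.6, -5.6, -2.0]
grip_width: 0.0137
```

>>> play_rows --rows "0 0 0 0 0 0 0.6;0 0 0 0 0 0 0.6;0 0 0 0 0 0 0.6;0 0 0 0 0 0 0.6;0 0 0 -40 0 0 0.2;0 0 0 -40 0 0 0.2;0 0 0 -40 0 0 0.2;0 0 0 -30 0 0 0.2"

```text
time: 7.32
position: [0.597, 0.1218, 0.197]
tool_rot: [0.064, 0.703, -0.064, 0.705]
ft_force: [0.1, 0.4, -0.2]
grip_width: 0.0538
```

>>> play_rows --rows "0 0 0 -20 0 0 0.2;-0.09 0 0 -20 0 -20 0.2;-0.09 0 0 -20 0 -20 0.2;0 0 0 0 0 -20 0.2;0 0 0 0 0 -20 0.2;0 0 0 0 0 0 0.2;0 0 0 0 0 0 0.2"

```text
time: 7.9
position: [0.516, 0.1272, 0.2544]
tool_rot: [0.0, 0.707, -0.0, 0.707]
ft_force: [0.8, 0.0, 0.2]
grip_width: 0.0693
```

```bash
python3 - <<'E'
from h import *
state(); snap("wrist","w2",3.2,(225,20,225,187))
E
```

```text
t 7.90 p [516.  127.2 254.4] jawyaw -0.1 F [0.8 0.  0.2] w 69.3 q6 0.03 down -1.0000
```

View pics/w2.png

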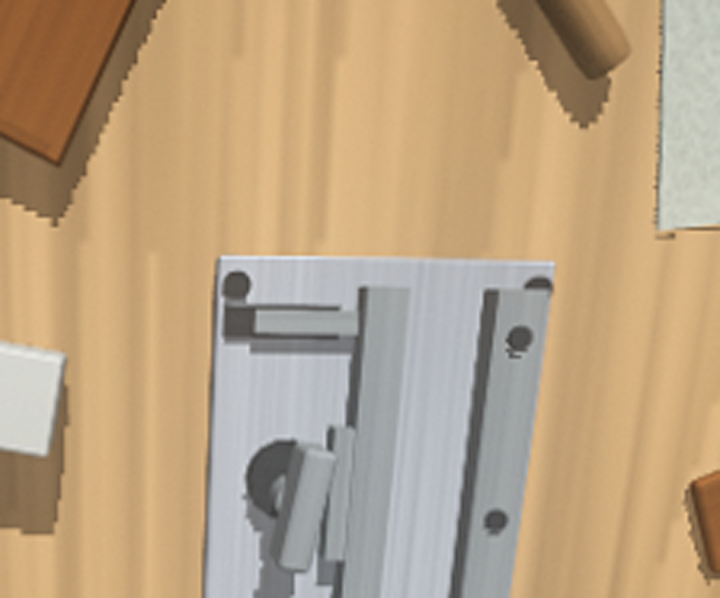

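The bolt bar now stands almost along the channel, from (318,449) to (292,570) in the crop. Rail and fence edges are clear, so I measure the gap.

```bash
python3 - <<'E'
from h import *
im,i=load("w2")
def P(l,z): return np.round(ray(i,np.array([225,20])+np.array(l)/3.2,z)*1000,1)[:,:2]
r=P([(409,289),(384,597)],.027);f=P([(497,291),(466,597)],.027);print(r.tolist(),f.tolist())
b=P([(301,446),(335,452),(277,567),(308,572)],.062);print(b.tolist()); d=b[:2].mean(0)-b[2:].mean(0); a=np.arctan2(d[1],d[0]);print("bolt",a,31.5+4.5*a, "centre",b.mean(0))
plan([.485,-.0145,.12],0)
E
```

```text
[[643.0, 210.3], [643.8, 73.9]] [[680.5, 209.8], [682.1, 73.8]]
[[593.5, 149.5], [607.3, 147.1], [586.5, 99.1], [599.5, 96.9]]
bolt 1.4247268346514497 37.911270755931525 centre [596.7  123.15]
t 7.95 p [517.3 127.  254.3] jawyaw -0.1 F [-0.7 -0.4  0.3] w 69.7 q6 0.03 down -1.0000
 rotvec [-0.0012  0.0013 -0.0003] | shift old [ 134.3 -141.6  -32.3] | new [ 134.3 -141.5  -32.3] | q6 after ~ 0.03
```

>>> play_rows --rows "0 0 0 16 -18 -4 0;0 0 0 16 -18 -4 0;0 0 0 16 -18 -4 0;0 0 0 16 -18 -4 0;0 0 0 16 -18 -4 0;0 0 0 16 -18 -4 0;0 0 0 16 -18 -4 0;0 0 0 22 -15.5 -4.3 0"

```text
time: 8.62
position: [0.4869, -0.0165, 0.1197]
tool_rot: [0.0, 0.706, -0.001, 0.709]
ft_force: [0.7, -0.2, 0.9]
grip_width: 0.087
```

>>> play_rows --rows "0 0 0 30 0 0 0;0 0 0 30 0 0 0;0 0 0 20 0 0 0;0 0 0 8 0 0 0;0 0 0 8 0 0 0;0 0 0 0 0 0 0;0 0 0 0 0 0 0"

```text
time: 9.2
position: [0.4853, -0.0149, 0.0243]
tool_rot: [0.0, 0.707, -0.001, 0.707]
ft_force: [-0.2, -0.1, 0.0]
grip_width: 0.0867
```

```bash
python3 - <<'E'
from h import *
plan([.485,-.0145,.024],0); snap("wrist","w3",2.5,(170,90,200,170))
E
```

```text
t 9.20 p [485.3 -14.9  24.3] jawyaw -0.1 F [-0.2 -0.1  0. ] w 86.7 q6 -0.26 down -1.0000
 rotvec [-0.0013  0.001   0.0002] | shift old [ 0.3  0.4 -0.3] | new [ 0.3  0.4 -0.3] | q6 after ~ -0.26
```

View pics/w3.png

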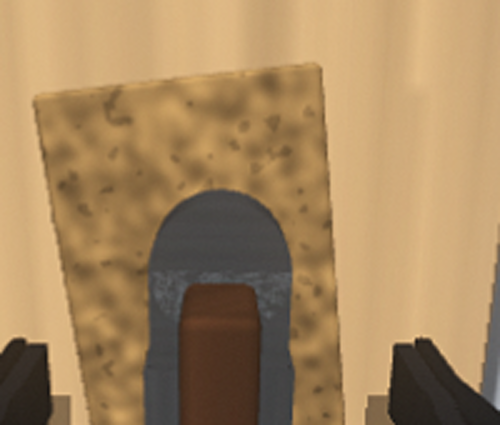

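The rib (180–260) is centred between the fingers at 49 and 392, and the nose points to +y. I close now.

>>> play_rows --rows "0 0 0 0 0 0 0.9;0 0 0 0 0 0 0.9;0 0 0 0 0 0 0.9;0 0 0 0 0 0 0.9;0 0 0 0 0 0 0.9;0 0 0 0 0 0 0.9;0 0 0 0 0 0 0.9;0 0 0 0 0 0 0.9" --squeeze 25

```text
time: 9.92
position: [0.4844, -0.0148, 0.0241]
tool_rot: [0.001, 0.707, -0.001, 0.707]
ft_force: [0.1, -0.5, -0.6]
grip_width: 0.042
```

>>> play_rows --rows "0 0 0 0 0 0 0.9;0 0 0 0 0 0 0.9;0 0 0 0 0 0 0.9;0 0 0 0 0 0 0.9;0 0 0 0 0 0 0.9" --squeeze 25

```text
time: 10.33
position: [0.4846, -0.0148, 0.024]
tool_rot: [0.001, 0.707, -0.001, 0.707]
ft_force: [0.5, -0.2, -1.3]
grip_width: 0.0182
```

>>> play_rows --rows "0 0 0 -12 0 0 0.9;0 0 0 -24 0 0 0.9;0 0 0 -24 0 0 0.9;0 0 0 0 0 0 0.9;0 0 0 0 0 0 0.9" --squeeze 45

```text
time: 10.75
position: [0.485, -0.0149, 0.0848]
tool_rot: [0.0, 0.706, -0.001, 0.708]
ft_force: [-0.0, 0.3, -2.4]
grip_width: 0.0179
```

```bash
python3 - <<'E'
from h import *
plan([.6623,-.055,.06],0); i=snap("wrist","w4",1.5)
im,i=load("w4")
E
```

```text
t 10.75 p [485.  -14.9  84.8] jawyaw -0.1 F [-0.   0.3 -2.4] w 17.9 q6 -0.26 down -1.0000
 rotvec [-0.0013  0.0024  0.0007] | shift old [ 25.2 -39.8 177.3] | new [ 24.8 -40.1 177.3] | q6 after ~ -0.26
```

View pics/w4.png

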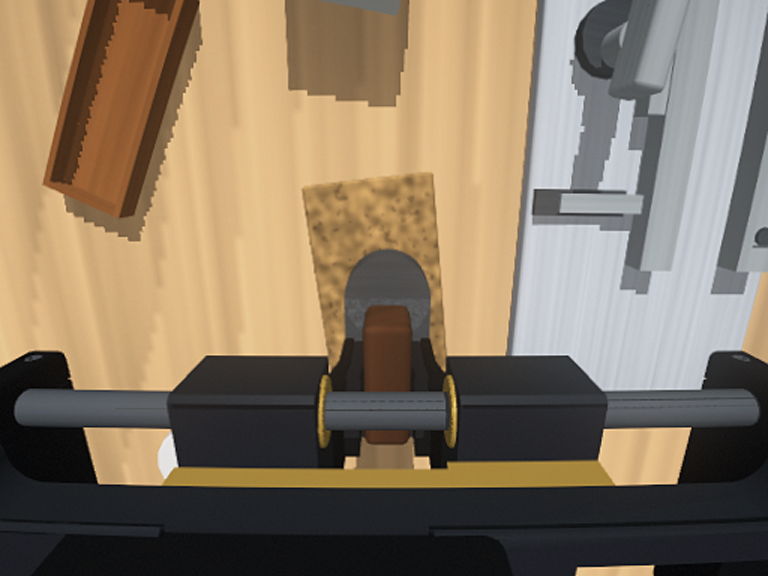

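The gauge is held and level at 17.9 mm width. I take it over the apron.

>>> play_rows --rows "0 0 0 0 -5 22 0.9;0 0 0 0 -5 22 0.9;0 0 0 0 -5 22 0.9;0 0 0 0 -5 22 0.9;0 0 0 0 -5 22 0.9;0 0 0 0 -5 22 0.9;0 0 0 0 -5 22 0.9;0 0 0 0 -5 23 0.9"

```text
time: 11.47
position: [0.6605, -0.0549, 0.0813]
tool_rot: [0.001, 0.709, -0.0, 0.705]
ft_force: [-0.3, 0.0, -1.9]
grip_width: 0.0175
```

>>> play_rows --rows "0 0 0 15 0 0 0.9;0 0 0 15 0 0 0.9;0 0 0 10 0 0 0.9;0 0 0 5 0 0 0.9;0 0 0 0 0 0 0.9;0 0 0 0 0 0 0.9"

```text
time: 11.97
position: [0.6607, -0.0548, 0.0382]
tool_rot: [0.001, 0.708, -0.0, 0.707]
ft_force: [0.8, 0.6, -2.1]
grip_width: 0.0179
```

```bash
python3 - <<'E'
from h import *
plan([.6623,-.055,.033],0); i=snap("wrist","w5",2.4,(120,0,300,245))
E
```

```text
t 11.97 p [660.7 -54.8  38.2] jawyaw -0.1 F [ 0.8  0.6 -2.1] w 17.9 q6 -0.25 down -1.0000
 rotvec [-0.0015 -0.0016 -0.0004] | shift old [ 5.2 -0.2  1.6] | new [ 5.2 -0.2  1.6] | q6 after ~ -0.25
```

View pics/w5.png

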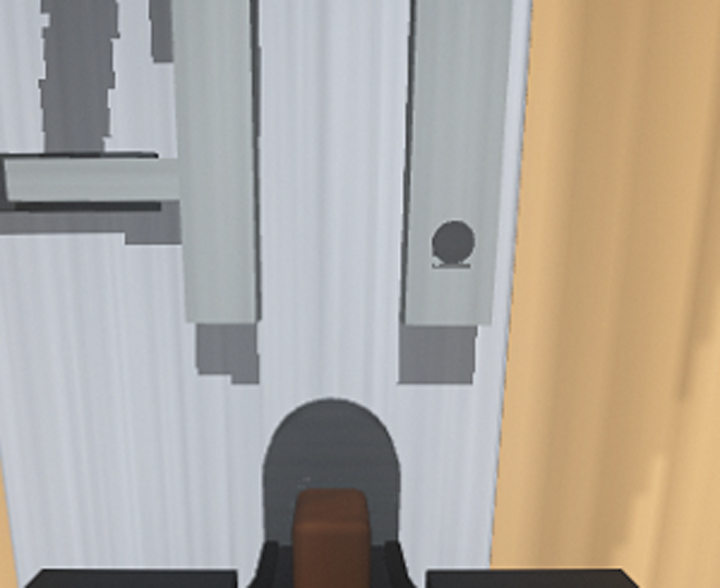

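Mouth edges are at (256,321) and (405,324). The gauge slab's sides are at 264 and 399. I work out the lateral offset.

```bash
python3 - <<'E'
from h import *
im,i=load("w5")
def P(l,z): return np.round(ray(i,np.array([120,0])+np.array(l)/2.4,z)*1000,1)[:,:2].tolist()
print("rail",P([(256,321),(250,0)],.027),"fence",P([(405,324),(412,0)],.027),"mouth ground edges",P([(260,321),(401,324)],.012))
print("slab",P([(264,480),(399,480),(331,398)],.0342))
E
```

```text
rail [[641.2, 12.1], [642.0, 84.2]] fence [[679.1, 11.3], [678.9, 84.1]] mouth ground edges [[640.6, 11.1], [679.6, 10.2]]
slab [[642.8, -27.9], [677.9, -28.0], [660.2, -6.4]]
```

>>> play_rows --rows "0 0 0 3 0 0 0.9;0 0 0 3 0 0 0.9;0 0 0 0 8 0 0.9;0 0 0 0 8 0 0.9;0 0 0 0 8 0 0.9;0 0 0 0 0 0 0.9" --squeeze 30

```text
time: 12.52
position: [0.6611, -0.0285, 0.0332]
tool_rot: [0.0, 0.707, 0.0, 0.707]
ft_force: [-0.7, 0.1, -1.3]
grip_width: 0.018
```

>>> play_rows --rows "0 0 0 0 7 0 0.9;0 0 0 0 7 0 0.9;0 0 0 0 7 0 0.9;0 0 0 0 0 0 0.9"

```text
time: 12.85
position: [0.6612, -0.0082, 0.033]
tool_rot: [0.0, 0.707, 0.0, 0.707]
ft_force: [-0.3, 0.6, -2.7]
grip_width: 0.018
```

```bash
python3 - <<'E'
from h import *
plan([.6602,.011,.032],0)
E
```

```text
t 12.85 p [661.2  -8.2  33. ] jawyaw -0.0 F [-0.3  0.6 -2.7] w 18.0 q6 -0.18 down -1.0000
 rotvec [-0.0002 -0.0003 -0.0007] | shift old [ 1.1 19.2 -1. ] | new [ 1.  19.2 -1. ] | q6 after ~ -0.18
```

>>> play_rows --rows "0 0 0 0.8 0 -0.3 0.9;0 0 0 0 5 0 0.9;0 0 0 0 5 0 0.9;0 0 0 0 4 0 0.9;0 0 0 0 2 0 0.9;0 0 0 0 0 0 0.9"

```text
time: 13.35
position: [0.6611, 0.0066, 0.0323]
tool_rot: [0.0, 0.707, -0.0, 0.707]
ft_force: [-0.1, -0.2, -2.5]
grip_width: 0.018
```

>>> play_rows --rows "0 0 0 0 2 0 0.9;0 0 0 0 1.5 0 0.9;0 0 0 0 1.5 0 0.9;0 0 0 0 0 0 0.9"

```text
time: 13.68
position: [0.6612, 0.0106, 0.0322]
tool_rot: [0.0, 0.707, -0.001, 0.707]
ft_force: [0.8, -0.6, -1.4]
grip_width: 0.0177
```

```bash
python3 - <<'E'
from h import *
plan([.6602,.011,.032],0)
E
```

```text
t 13.68 p [661.2  10.6  32.2] jawyaw -0.1 F [ 0.8 -0.6 -1.4] w 17.7 q6 -0.15 down -1.0000
 rotvec [-0.0012  0.      0.0007] | shift old [ 0.2  0.3 -1. ] | new [ 0.2  0.4 -1. ] | q6 after ~ -0.15
```

>>> play_rows --rows "0 0 0 0.3 1 0 0.9;0 0 0 0 1 0 0.9;0 0 0 0 1 0 0.9;0 0 0 0 0 0 0.9;0 0 0 0 0 0 0.9"

```text
time: 14.1
position: [0.6612, 0.011, 0.0323]
tool_rot: [-0.001, 0.707, -0.002, 0.707]
ft_force: [-1.9, -8.4, -0.9]
grip_width: 0.0177
```

```bash
python3 - <<'E'
from h import *
state()
E
```

```text
t 14.10 p [661.2  11.   32.3] jawyaw -0.1 F [-1.9 -8.4 -0.9] w 17.7 q6 -0.15 down -1.0000
```

>>> play_rows --rows "0 0 0 0 0.7 0 0.9;0 0 0 0 0 0 0.9;0 0 0 0 0 0 0.9;0 0 0 0 0 0 0.9;0 0 0 0 0 0 0.7;0 0 0 0 0 0 0.65;0 0 0 0 0 0 0.65;0 0 0 0 0 0 0.65"

```text
time: 14.77
position: [0.6614, 0.0152, 0.0322]
tool_rot: [0.001, 0.707, -0.0, 0.707]
ft_force: [0.1, 0.4, -0.1]
grip_width: 0.0296
```

>>> play_rows --rows "0 0 0 0 0 0 0.65;0 0 0 0 0 0 0.65;0 0 0 0 0 0 0.65;0 0 0 0 0 0 0.65;0 0 0 0 0 0 0.65;0 0 0 0 0 0 0.65;0 0 0 0 0 0 0.65;0 0 0 0 0 0 0.65"

```text
time: 15.43
position: [0.6611, 0.0147, 0.0319]
tool_rot: [0.001, 0.707, -0.001, 0.707]
ft_force: [0.0, -0.2, -0.4]
grip_width: 0.0307
```

>>> play_rows --rows "0 0 0 0 0 0 0.65;0 0 0 0 0 0 0.65;0 0 0 0 0 0 0.65;0 0 0 0 0 0 0.65;0 0 0 0 0 0 0.65;0 0 0 0 0 0 0.65;0 0 0 0 0 0 0.65;0 0 0 0 0 0 0.65"

```text
time: 16.1
position: [0.6612, 0.0146, 0.032]
tool_rot: [0.001, 0.707, -0.001, 0.707]
ft_force: [0.5, -1.0, 0.7]
grip_width: 0.0306
```

```bash
python3 - <<'E'
from h import *
state(); i=snap("wrist","w6",2.4,(120,0,300,245))
E
```

```text
t 16.10 p [661.2  14.6  32. ] jawyaw -0.1 F [ 0.5 -1.   0.7] w 30.6 q6 -0.15 down -1.0000
```

View pics/w6.png

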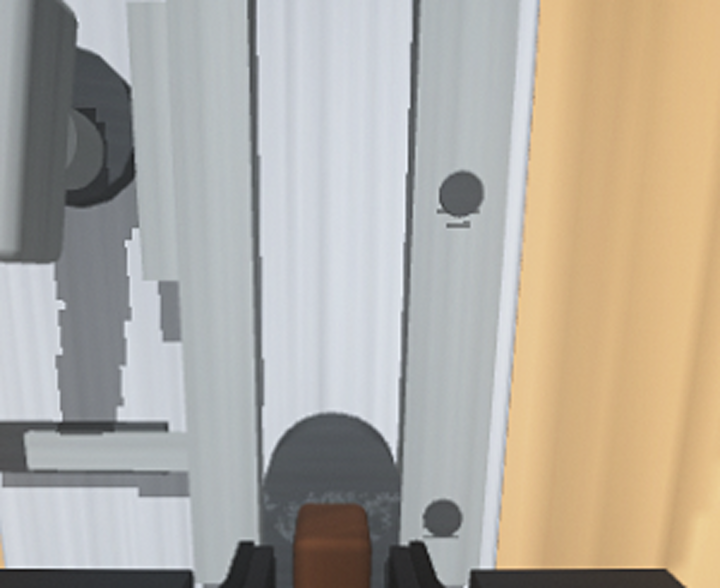

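```bash
python3 - <<'E'
from h import *
im,i=load("w6")
def P(l,z): return np.round(ray(i,np.array([120,0])+np.array(l)/2.4,z)*1000,1)[:,:2].tolist()
print(P([(331,412)],.028),P([(201,585),(462,585)],.027),P([(253,0),(260,500),(414,0),(402,500)],.027))
E
```

```text
[[660.7, 59.5]] [[624.8, 11.1], [696.6, 10.9]] [[643.8, 151.5], [641.9, 35.8], [679.1, 151.4], [679.4, 35.7]]
```

The nose is at y≈56 mm after bias (mouth 11 + 45), so the gauge is home, and it stayed there released for over a second. I regrip at the same spot, back it out and return it to the pad.

>>> play_rows --rows "0 0 0 0 -3.7 0 0.65;0 0 0 0 0 0 0.65;0 0 0 0 0 0 0.9;0 0 0 0 0 0 0.9;0 0 0 0 0 0 0.9;0 0 0 0 0 0 0.9;0 0 0 -0.5 0 0 0.9;0 0 0 0 -5 0 0.9" --squeeze 45

```text
time: 16.82
position: [0.6607, 0.0068, 0.0321]
tool_rot: [0.0, 0.707, -0.0, 0.707]
ft_force: [0.4, 0.0, -2.4]
grip_width: 0.0179
```

>>> play_rows --rows "0 0 0 0 -10 0 0.9;0 0 0 0 -12 0 0.9;0 0 0 0 -15 0 0.9;0 0 0 0 -15 0 0.9;0 0 0 0 -10 0 0.9;0 0 0 -20 0 0 0.9;0 0 0 -30 0 0 0.9;0 0 0 0 0 0 0.9"

```text
time: 17.48
position: [0.6648, -0.0586, 0.0876]
tool_rot: [0.0, 0.704, -0.002, 0.711]
ft_force: [1.8, 0.2, -0.2]
grip_width: 0.0179
```

>>> play_rows --rows "0 0 0 0 5 -22 0.9;0 0 0 0 5 -22 0.9;0 0 0 0 5 -22 0.9;0 0 0 0 5 -22 0.9;0 0 0 0 5 -22 0.9;0 0 0 0 5 -22 0.9;0 0 0 0 5 -22 0.9;0 0 0 0 5 -22 0.9"

```text
time: 18.15
position: [0.4844, -0.0163, 0.0825]
tool_rot: [0.001, 0.707, -0.001, 0.707]
ft_force: [-0.7, 1.0, -1.9]
grip_width: 0.0182
```

```bash
python3 - <<'E'
from h import *
plan([.4848,-.0148,.0245],0); i=snap("wrist","w7",1.5)
E
```

```text
t 18.15 p [484.4 -16.3  82.5] jawyaw -0.1 F [-0.7  1.  -1.9] w 18.2 q6 -0.26 down -1.0000
 rotvec [-0.0022  0.0009  0.0002] | shift old [58.   1.5  0.4] | new [58.   1.5  0.4] | q6 after ~ -0.26
```

>>> play_rows --rows "0 0 0 25 1.5 0 0.9;0 0 0 20 0 0 0.9;0 0 0 8 0 0 0.9;0 0 0 3 0 0 0.9;0 0 0 1.5 0 0 0.9;0 0 0 0 0 0 0.9;0 0 0 0 0 0 0.9"

```text
time: 18.78
position: [0.4859, -0.0146, 0.0255]
tool_rot: [0.0, 0.707, -0.001, 0.708]
ft_force: [0.2, 0.5, -2.1]
grip_width: 0.0175
```

```bash
python3 - <<'E'
from h import *
state()
E
```

```text
t 18.78 p [485.9 -14.6  25.5] jawyaw -0.1 F [ 0.2  0.5 -2.1] w 17.5 q6 -0.26 down -1.0000
```

>>> play_rows --rows "0 0 0 1.2 0 0 0.9;0 0 0 0 0 0 0.9;0 0 0 0 0 0 0.6;0 0 0 0 0 0 0.6;0 0 0 0 0 0 0.6;0 0 0 -15 0 0 0.4;0 0 0 -30 0 0 0;0 0 0 -40 0 0 0"

```text
time: 19.45
position: [0.4831, -0.0139, 0.1078]
tool_rot: [0.001, 0.709, -0.0, 0.705]
ft_force: [1.5, -0.4, 0.0]
grip_width: 0.0471
```

>>> play_rows --rows "0 0 0 -20 -36 3 0;0 0 0 -20 -36 3 0;0 0 0 -20 -36 3 0;0 0 0 -20 -36 3 0;0 0 0 -20 -36 3 0;0 0 0 -20 -36 3 0;0 0 0 -20 -36 3 0;0 0 0 -20 -36 3 0"

```text
time: 20.12
position: [0.5082, -0.3038, 0.2701]
tool_rot: [0.001, 0.707, -0.001, 0.707]
ft_force: [0.2, -0.0, -0.8]
grip_width: 0.0864
```

>>> play_rows --rows "0 0 0 0 -36 3 0;0 0 0 0 -36 3 0;0 0 0 0 -30 3 0;0 0 0 0 0 0 0;0 0 0 0 0 0 0;0 0 0 0 0 0 0"

```text
time: 20.62
position: [0.517, -0.4033, 0.2682]
tool_rot: [0.001, 0.707, 0.0, 0.707]
ft_force: [-0.4, 0.2, -0.4]
grip_width: 0.087
```

```bash
python3 - <<'E'
from h import *
state(); i=snap("wrist","w8",1.5)
E
```

```text
t 20.62 p [ 517.  -403.3  268.2] jawyaw -0.1 F [-0.4  0.2 -0.4] w 87.0 q6 -0.83 down -1.0000
```

View pics/w8.png

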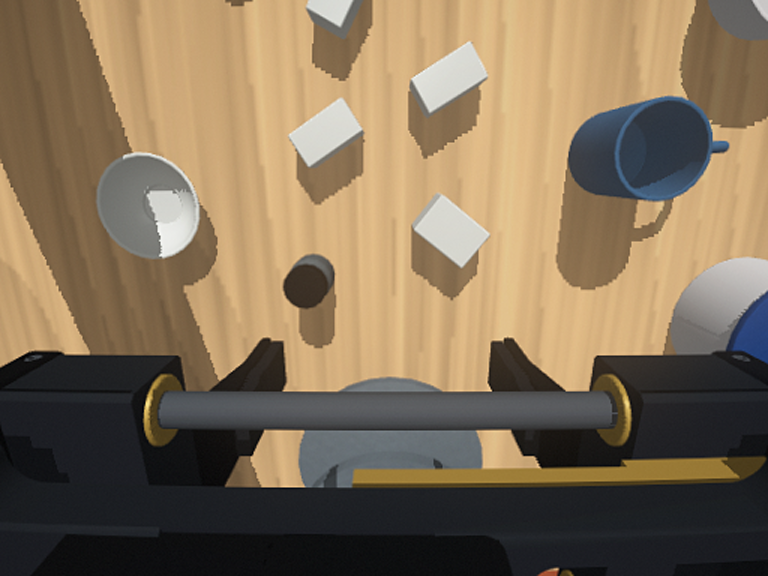

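The view shows four posts whose tops are centred at about (330,8, partly cut off), (450,77), (326,132) and (450,231). The dish, jar and mug are at (148,205), (308,282) and (640,150). I fit the post tops now.

```bash
cat >> h.py <<'E'
def posts(name,thr=200,z=.038,box=((350,750),(-480,260))):
    im,i=load(name); g=im.min(2).astype(int); m=((g>thr)&(np.ptp(im.astype(int),axis=2)<22)).astype(np.uint8)
    out=[]
    for c in cv2.findContours(m,cv2.RETR_EXTERNAL,cv2.CHAIN_APPROX_NONE)[0]:
        if cv2.contourArea(c)<250: continue
        w=ray(i,c[:,0,:],z)[:,:2]*1000; (cx,cy),(a,b),_=r=cv2.minAreaRect(w.astype(np.float32)); p=cv2.boxPoints(r)
        e=max([(p[1]-p[0]),(p[2]-p[1])],key=np.linalg.norm)
        out.append((cx,cy,max(a,b),min(a,b),np.degrees(np.arctan2(e[1],e[0]))%180,c[:,0,:].mean(0)))
        print("centre %.1f %.1f  size %.1f x %.1f  long-axis yaw %.1f  px"%out[-1][:5],np.round(out[-1][5]*1.5))
    return out
E
python3 - <<'E'
from h import *
for n in ("w8","w1"):
    im,_=load(n); print(n)
    for t in (170,200): print(t); posts(n,t)
im,_=load("w8"); print(im[154,300],im[88,217],im[51,300], im[100,300])
E
```

```text
w8
170
centre 864.5 -419.4  size 73.3 x 43.1  long-axis yaw 156.1  px [737. 277.]
centre 575.2 -378.0  size 62.8 x 40.5  long-axis yaw 141.7  px [450. 229.]
centre 312.7 -349.8  size 97.1 x 54.2  long-axis yaw 102.6  px [169. 194.]
centre 461.0 -291.2  size 57.6 x 31.8  long-axis yaw 32.6  px [324. 132.]
centre 569.5 -246.6  size 57.2 x 31.9  long-axis yaw 31.2  px [449.  76.]
centre 468.4 -190.2  size 31.5 x 21.8  long-axis yaw 151.7  px [330.   8.]
200
centre 576.6 -378.9  size 58.3 x 39.9  long-axis yaw 141.7  px [451. 230.]
centre 317.4 -370.3  size 59.6 x 45.3  long-axis yaw 92.9  px [175. 220.]
centre 461.0 -290.7  size 56.8 x 31.1  long-axis yaw 32.3  px [325. 131.]
centre 569.6 -246.3  size 56.7 x 31.5  long-axis yaw 31.2  px [449.  76.]
centre 468.9 -196.6  size 36.1 x 18.0  long-axis yaw 179.4  px [330.   8.]
w1
170
centre 565.2 -213.6  size 64.5 x 40.6  long-axis yaw 179.4  px [466. 457.]
centre 381.7 -87.9  size 72.2 x 48.0  long-axis yaw 85.6  px [308. 356.]
centre 464.2 168.8  size 58.7 x 40.1  long-axis yaw 169.2  px [379. 105.]
centre 587.7 128.1  size 137.8 x 59.1  long-axis yaw 89.3  px [496. 141.]
centre 625.9 70.1  size 293.2 x 136.8  long-axis yaw 89.5  px [551. 213.]
centre 599.3 208.4  size 80.1 x 18.5  long-axis yaw 179.2  px [524.  56.]
centre 779.8 246.4  size 88.5 x 31.2  long-axis yaw 2.4  px [726.  16.]
200
centre 379.4 -98.5  size 50.0 x 42.0  long-axis yaw 87.2  px [304. 366.]
centre 464.0 169.1  size 57.1 x 39.6  long-axis yaw 169.2  px [376. 107.]
[207 215 216] [210 217 216] [210 217 216] [122 170 207]
```

D, C (and probably B) are thin; E and A look thick. The finger width will confirm each. First post D.

```bash
python3 - <<'E'
from h import *
plan([.461,-.2905,.10],-57.7)
E
```

```text
t 20.67 p [ 517.2 -402.7  268.4] jawyaw -0.0 F [ 0.2  0.5 -0.2] w 87.0 q6 -0.83 down -1.0000
 rotvec [ 1.0062 -0.0019 -0.0011] | shift old [168.7 111.9 -56.1] | new [ 168.4   12.5 -124.9] | q6 after ~ 0.17
```

>>> play_rows --rows "0 0 0 20 16 -8 0;0 0 0 20 16 -8 0;0 0 0 20 16 -8 0;0 0 0 20 16 -8 0;0 0 0 20 16 -8 0;0 0 0 20 16 -8 0;0 0 0 20 16 -8 0;0.126 0 0 10 0 0 0"

```text
time: 21.33
position: [0.4579, -0.2853, 0.1169]
tool_rot: [0.047, 0.708, -0.042, 0.703]
ft_force: [-1.1, 0.6, -0.3]
grip_width: 0.0875
```

>>> play_rows --rows "0.124 0 0 10 0 0 0;0.124 0 0 8 0 0 0;0.124 0 0 0 0 0 0;0.124 0 0 0 0 0 0;0.124 0 0 0 0 0 0;0.124 0 0 0 0 0 0;0.124 0 0 0 0 0 0;0.012 0 0 0 0 0 0"

```text
time: 22.0
position: [0.4618, -0.2906, 0.1013]
tool_rot: [0.341, 0.619, -0.341, 0.619]
ft_force: [1.0, -0.4, 1.0]
grip_width: 0.0873
```

```bash
python3 - <<'E'
from h import *
plan([.461,-.2905,.0205],-57.7); snap("wrist","w9"); posts("w9",170)
E
```

```text
t 22.00 p [ 461.8 -290.6  101.3] jawyaw -57.7 F [ 1.  -0.4  1. ] w 87.3 q6 0.24 down -1.0000
 rotvec [-0.     -0.0001 -0.0001] | shift old [80.8 -0.6 -0.5] | new [80.8 -0.6 -0.5] | q6 after ~ 0.24
centre 461.9 -289.5  size 56.9 x 31.6  long-axis yaw 32.5  px [387. 310.]
centre 375.0 -94.5  size 48.6 x 17.9  long-axis yaw 17.3  px [ 11. 257.]
centre 574.3 -373.7  size 72.2 x 48.5  long-axis yaw 141.7  px [630. 221.]
centre 477.3 -174.2  size 57.0 x 31.2  long-axis yaw 61.3  px [216. 174.]
centre 569.6 -245.5  size 56.8 x 32.0  long-axis yaw 30.9  px [428.  91.]
```

>>> play_rows --rows "0 0 0 30 -0.6 0 0;0 0 0 30 0 0 0;0 0 0 15 0 0 0;0 0 0 5.5 0 0 0.3;0 0 0 0 0 0 0.8;0 0 0 0 0 0 0.8;0 0 0 0 0 0 0.8;0 0 0 0 0 0 0.8" --squeeze 25

```text
time: 22.72
position: [0.462, -0.2931, 0.0216]
tool_rot: [0.341, 0.619, -0.341, 0.62]
ft_force: [-0.3, -0.2, 0.0]
grip_width: 0.0613
```

>>> play_rows --rows "0 0 0 0 0 0 0.8;0 0 0 0 0 0 0.8;0 0 0 0 0 0 0.8;0 0 0 0 0 0 0.8;0 0 0 0 0 0 0.8;0 0 0 0 0 0 0.8"

```text
time: 23.22
position: [0.4612, -0.2926, 0.0205]
tool_rot: [0.341, 0.619, -0.341, 0.619]
ft_force: [-1.1, -1.1, 2.7]
grip_width: 0.0338
```

>>> play_rows --rows "0 0 0 0 0 0 0.8;0 0 0 -20 0 0 0.8;0 0 0 -30 0 0 0.8;0 0 0 -30 0 0 0.8;0 0 0 0 0 0 0.8;0 0 0 0 0 0 0.8" --squeeze 40

```text
time: 23.72
position: [0.462, -0.2933, 0.1014]
tool_rot: [0.341, 0.618, -0.341, 0.621]
ft_force: [-0.2, 0.3, -2.5]
grip_width: 0.0335
```

```bash
python3 - <<'E'
from h import *
plan([.661,.174,.10],0)
E
```

```text
t 23.72 p [ 462.  -293.3  101.4] jawyaw -57.7 F [-0.2  0.3 -2.5] w 33.5 q6 0.24 down -1.0000
 rotvec [-1.0065e+00  3.5000e-03  1.0000e-03] | shift old [   0.8  418.1 -288.4] | new [  1.4 467.3 199. ] | q6 after ~ -0.77
```

>>> play_rows --rows "-0.1118 0 0 -5 0 0 0.8;-0.1118 0 0 -5 0 0 0.8;-0.1118 0 0 -5 0 0 0.8;-0.1118 0 0 -5 0 0 0.8;-0.1118 0 0 0 0 0 0.8;-0.1118 0 0 0 0 0 0.8;-0.1118 0 0 0 0 0 0.8;-0.1118 0 0 0 0 0 0.8"

```text
time: 24.38
position: [0.46, -0.2915, 0.1182]
tool_rot: [0.039, 0.707, -0.037, 0.705]
ft_force: [-0.4, -0.7, -1.3]
grip_width: 0.0335
```

>>> play_rows --rows "-0.1118 0 0 0 0 0 0.8;0 0 0 0 33 14.2 0.8;0 0 0 0 33 14.2 0.8;0 0 0 0 33 14.2 0.8;0 0 0 0 33 14.2 0.8;0 0 0 0 33 14.2 0.8;0 0 0 0 33 14.2 0.8;0 0 0 0 33 14.2 0.8"

```text
time: 25.05
position: [0.5596, -0.0595, 0.1181]
tool_rot: [0.001, 0.709, 0.0, 0.706]
ft_force: [0.4, 0.0, -0.7]
grip_width: 0.0335
```

>>> play_rows --rows "0 0 0 0 33 14.2 0.8;0 0 0 0 33 14.2 0.8;0 0 0 0 33 14.2 0.8;0 0 0 0 33 14.2 0.8;0 0 0 0 33 14.2 0.8;0 0 0 0 33 14.2 0.8;0 0 0 0 33 14.2 0.8;0 0 0 0 0 0 0.8"

```text
time: 25.72
position: [0.6613, 0.1761, 0.1178]
tool_rot: [-0.0, 0.707, 0.003, 0.707]
ft_force: [0.9, -0.0, -0.6]
grip_width: 0.0336
```

```bash
python3 - <<'E'
from h import *
plan([.661,.174,.033],0)
E
```

```text
t 25.72 p [661.3 176.1 117.8] jawyaw 0.3 F [ 0.9 -0.  -0.6] w 33.6 q6 0.09 down -1.0000
 rotvec [ 0.0046  0.0008 -0.0034] | shift old [84.8 -2.4 -0.4] | new [84.8 -2.1 -0.3] | q6 after ~ 0.09
```

>>> play_rows --rows "0.005 0 0 30 -2 -0.3 0.8;0 0 0 25 0 0 0.8;0 0 0 10 0 0 0.8;0 0 0 5 0 0 0.8;0 0 0 5 0 0 0.8;0 0 0 3 0 0 0.8;0 0 0 3 0 0 0.8;0 0 0 0 0 0 0.8"

```text
time: 26.38
position: [0.6567, 0.1669, 0.0456]
tool_rot: [0.001, 0.71, -0.002, 0.705]
ft_force: [-13.3, -1.3, 32.6]
grip_width: 0.0338
```

```bash
python3 - <<'E'
from h import *
plan([.661,.174,.033],0)
E
```

```text
t 26.38 p [656.7 166.9  45.6] jawyaw -0.3 F [-13.3  -1.3  32.6] w 33.8 q6 0.09 down -1.0000
 rotvec [-0.0047 -0.0073  0.001 ] | shift old [12.5  7.1  4.4] | new [12.6  7.1  4.3] | q6 after ~ 0.08
```

>>> play_rows --rows "0 0 0 -5 0 0 0.8;0 0 0 -5 0 0 0.8;0 0 0 -10 0 0 0.8;0 0 0 0 0 0 0.8;0 0 0 0 0 0 0.8"

```text
time: 26.8
position: [0.6605, 0.1673, 0.0595]
tool_rot: [0.002, 0.707, -0.002, 0.708]
ft_force: [-0.0, -0.3, -2.5]
grip_width: 0.0335
```

```bash
python3 - <<'E'
from h import *
state(); snap("wrist","w10",2.4,(110,20,300,230)); state()
E
```

```text
t 26.80 p [660.5 167.3  59.5] jawyaw -0.3 F [-0.  -0.3 -2.5] w 33.5 q6 0.09 down -1.0000
t 26.85 p [660.  167.2  58.9] jawyaw -0.3 F [ 0.5  0.6 -1.9] w 33.6 q6 0.09 down -1.0000
```

View pics/w10.png

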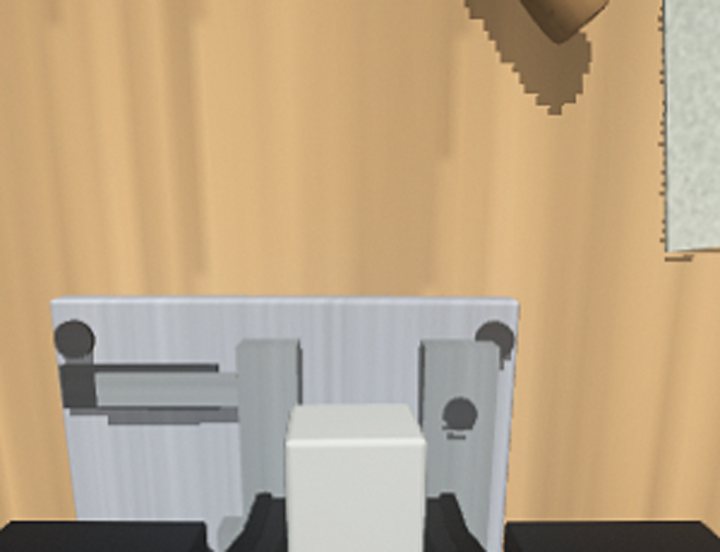

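```bash
python3 - <<'E'
from h import *
im,i=load("w10")
def P(l,z): return np.round(ray(i,np.array([110,20])+np.array(l)/2.4,z)*1000,1)[:,:2].tolist()
print("rail",P([(300,341),(298,400),(420,341),(423,400)],.027),"post top",P([(287,440),(424,440)],.0725),"bottom front",P([(294,405),(415,405)],.0725),"plate",P([(53,299),(519,299)],.012))
E
```

```text
rail [[644.2, 213.3], [643.0, 195.4], [679.3, 213.0], [680.6, 195.2]] post top [[644.2, 197.6], [676.3, 197.4]] bottom front [[646.1, 206.1], [674.1, 205.9]] plate [[566.0, 224.7], [711.3, 223.5]]
```

>>> play_rows --rows "-0.005 0 0 0 6.5 1 0.8;0 0 0 0 0 0 0.8;0 0 0 0 0 0 0.8;0 0 0 0 0 0 0.8;0 0 0 5 0 0 0.8;0 0 0 5 0 0 0.8;0 0 0 4 0 0 0.8;0 0 0 0 0 0 0.8"

```text
time: 27.52
position: [0.6607, 0.1738, 0.0459]
tool_rot: [0.0, 0.707, -0.0, 0.707]
ft_force: [-1.9, -1.3, 5.4]
grip_width: 0.0336
```

```bash
python3 - <<'E'
from h import *
plan([.6612,.174,.033],0)
E
```

```text
t 27.52 p [660.7 173.8  45.9] jawyaw -0.0 F [-1.9 -1.3  5.4] w 33.6 q6 0.09 down -1.0000
 rotvec [-0.0003 -0.0008  0.0001] | shift old [12.9  0.2  0.5] | new [12.9  0.2  0.5] | q6 after ~ 0.09
```

>>> play_rows --rows "0 0 0 -4 0 0 0.8;0 0 0 0 0 1.2 0.8;0 0 0 0 0 0 0.8;0 0 0 0 0 0 0.8;0 0 0 4 0 0 0.8;0 0 0 4 0 0 0.8;0 0 0 0 0 0 0.8"

```text
time: 28.1
position: [0.6615, 0.1738, 0.0399]
tool_rot: [0.0, 0.708, -0.0, 0.707]
ft_force: [0.6, 1.1, -1.9]
grip_width: 0.0335
```

```bash
python3 - <<'E'
from h import *
plan([.6618,.174,.033],0); print(readout.get_obs()["moment"])
E
```

```text
t 28.10 p [661.5 173.8  39.9] jawyaw -0.0 F [ 0.6  1.1 -1.9] w 33.5 q6 0.09 down -1.0000
 rotvec [-0.0004 -0.0014  0.0001] | shift old [6.9 0.2 0.3] | new [6.9 0.2 0.3] | q6 after ~ 0.09
[-0.09615024 -0.02534584 -0.03009225]
```

In the channel at x≈661.6. I set it down, release and lift.

>>> play_rows --rows "0 0 0 4 0 0 0.8;0 0 0 2 0 0 0.8;0 0 0 0.7 0 0 0.8;0 0 0 0 0 0 0.8;0 0 0 0 0 0 0.45;0 0 0 0 0 0 0.45;0 0 0 0 0 0 0.45;0 0 0 0 0 0 0.45"

```text
time: 28.77
position: [0.6625, 0.1739, 0.0351]
tool_rot: [0.0, 0.707, -0.0, 0.707]
ft_force: [0.4, -0.5, 1.0]
grip_width: 0.0465
```

>>> play_rows --rows "0 0 0 -15 0 0 0.45;0 0 0 -30 0 0 0.45;0 0 0 -35 0 0 0;0 0 0 -30 0 0 0;0 0 0 0 0 0 0;0 0 0 0 0 0 0;0 0 0 0 0 0 0"

```text
time: 29.35
position: [0.6615, 0.1738, 0.1444]
tool_rot: [0.0, 0.707, -0.0, 0.707]
ft_force: [0.1, -0.2, -0.3]
grip_width: 0.0731
```

```bash
python3 - <<'E'
from h import *
plan([.5696,-.246,.12],-59); snap("wrist","w11"); posts("w11",200)
E
```

```text
t 29.35 p [661.5 173.8 144.4] jawyaw -0.0 F [ 0.1 -0.2 -0.3] w 73.1 q6 0.09 down -1.0000
 rotvec [ 1.0295e+00 -5.0000e-04  4.0000e-04] | shift old [  24.5 -419.8  -91.8] | new [  24.4 -295.   312.5] | q6 after ~ 1.12
centre 660.0 179.9  size 47.5 x 32.2  long-axis yaw 89.0  px [389. 268.]
```

>>> play_rows --rows "0 0 0 0 -35 -7.6 0;0 0 0 0 -35 -7.6 0;0 0 0 0 -35 -7.6 0;0 0 0 0 -35 -7.6 0;0 0 0 0 -35 -7.6 0;0 0 0 0 -35 -7.6 0;0 0 0 0 -35 -7.6 0;0 0 0 0 -35 -7.6 0"

```text
time: 30.07
position: [0.5993, -0.1072, 0.1426]
tool_rot: [0.001, 0.708, 0.0, 0.706]
ft_force: [0.2, 0.5, -0.3]
grip_width: 0.087
```

>>> play_rows --rows "0 0 0 0 -35 -7.6 0;0 0 0 0 -35 -7.6 0;0 0 0 0 -35 -7.6 0;0 0 0 0 -35 -7.6 0;0.1144 0 0 5 0 0 0;0.1144 0 0 5 0 0 0;0.1144 0 0 5 0 0 0;0.1144 0 0 5 0 0 0"

```text
time: 30.73
position: [0.5693, -0.2459, 0.1222]
tool_rot: [0.163, 0.689, -0.162, 0.687]
ft_force: [-0.2, -0.0, -0.7]
grip_width: 0.0871
```

>>> play_rows --rows "0.1144 0 0 4 0 0 0;0.1144 0 0 0 0 0 0;0.1144 0 0 0 0 0 0;0.1144 0 0 0 0 0 0;0.1144 0 0 0 0 0 0;0 0 0 0 0 0 0;0 0 0 0 0 0 0;0 0 0 0 0 0 0"

```text
time: 31.4
position: [0.5702, -0.2458, 0.1195]
tool_rot: [0.348, 0.617, -0.347, 0.615]
ft_force: [-0.0, 0.3, -0.7]
grip_width: 0.087
```

```bash
python3 - <<'E'
from h import *
snap("wrist","w12"); posts("w12",170); plan([.5696,-.246,.0205],-59)
E
```

```text
centre 488.0 -166.8  size 41.9 x 40.7  long-axis yaw 61.1  px [210. 344.]
centre 571.9 -244.6  size 57.0 x 31.3  long-axis yaw 30.1  px [388. 297.]
centre 597.0 -44.0  size 110.8 x 53.4  long-axis yaw 89.4  px [78. 65.]
centre 659.3 -84.4  size 31.1 x 11.8  long-axis yaw 90.7  px [212.  11.]
centre 638.2 -61.5  size 76.6 x 27.5  long-axis yaw 88.9  px [154.  32.]
t 31.45 p [ 570.3 -245.8  119.8] jawyaw -58.9 F [-0.2 -0.7 -0.2] w 86.7 q6 0.44 down -1.0000
 rotvec [ 0.0018 -0.0014  0.0007] | shift old [99.3 -0.6 -0.1] | new [99.3 -0.7 -0.2] | q6 after ~ 0.44
```

>>> play_rows --rows "0 0 0 30 1.5 0 0;0 0 0 30 0 0 0;0 0 0 25 0 0 0;0 0 0 14.5 0 0 0.3;0 0 0 0 0 0 0.8;0 0 0 0 0 0 0.8;0 0 0 0 0 0 0.8;0 0 0 0 0 0 0.8" --squeeze 25

```text
time: 32.12
position: [0.5731, -0.246, 0.0226]
tool_rot: [0.348, 0.614, -0.348, 0.617]
ft_force: [-0.1, -0.8, 0.5]
grip_width: 0.0617
```

>>> play_rows --rows "0 0 0 0 0 0 0.8;0 0 0 0 0 0 0.8;0 0 0 0 0 0 0.8;0 0 0 0 0 0 0.8;0 0 0 0 0 0 0.8;0 0 0 0 0 0 0.8"

```text
time: 32.62
position: [0.5724, -0.2456, 0.0216]
tool_rot: [0.348, 0.615, -0.348, 0.616]
ft_force: [-0.2, -0.9, 3.4]
grip_width: 0.0336
```

```bash
python3 - <<'E'
from h import *
state()
E
```

```text
t 32.62 p [ 572.4 -245.6   21.6] jawyaw -59.0 F [-0.2 -0.9  3.4] w 33.6 q6 0.45 down -1.0000
```

>>> play_rows --rows "0 0 0 0 0 0 0.8;0 0 0 -20 0 0 0.8;0 0 0 -30 0 0 0.8;0 0 0 -30 0 0 0.8;0 0 0 -20 0 0 0.8;0 0 0 0 0 0 0.8;0 0 0 0 0 0 0.8" --squeeze 40

```text
time: 33.2
position: [0.5723, -0.2454, 0.1216]
tool_rot: [0.348, 0.615, -0.348, 0.616]
ft_force: [-0.9, 0.2, -1.1]
grip_width: 0.0335
```

```bash
python3 - <<'E'
from h import *
plan([.6616,.111,.12],0)
E
```

```text
t 33.20 p [ 572.3 -245.4  121.6] jawyaw -59.0 F [-0.9  0.2 -1.1] w 33.5 q6 0.45 down -1.0000
 rotvec [-1.0299e+00  1.6000e-03  1.0000e-04] | shift old [   1.4  260.1 -259.5] | new [  1.6 356.4  89.3] | q6 after ~ -0.58
```

>>> play_rows --rows "-0.1144 0 0 0 0 0 0.8;-0.1144 0 0 0 0 0 0.8;-0.1144 0 0 0 0 0 0.8;-0.1144 0 0 0 0 0 0.8;-0.1144 0 0 0 0 0 0.8;-0.1144 0 0 0 0 0 0.8;-0.1144 0 0 0 0 0 0.8;-0.1144 0 0 0 0 0 0.8"

```text
time: 33.87
position: [0.5703, -0.2442, 0.1181]
tool_rot: [0.04, 0.708, -0.038, 0.704]
ft_force: [-1.0, 0.2, -1.0]
grip_width: 0.0335
```

>>> play_rows --rows "-0.1148 0 0 0 0 0 0.8;0 0 0 0 32.4 8.1 0.8;0 0 0 0 32.4 8.1 0.8;0 0 0 0 32.4 8.1 0.8;0 0 0 0 32.4 8.1 0.8;0 0 0 0 32.4 8.1 0.8;0 0 0 0 32.4 8.1 0.8;0 0 0 0 32.4 8.1 0.8"

```text
time: 34.53
position: [0.6269, -0.0166, 0.1182]
tool_rot: [0.0, 0.709, 0.0, 0.705]
ft_force: [0.1, -0.1, -1.1]
grip_width: 0.0336
```

>>> play_rows --rows "0 0 0 0 32.4 8.1 0.8;0 0 0 0 32.4 8.1 0.8;0 0 0 0 32.4 8.1 0.8;0 0 0 0 32.4 8.3 0.8;0 0 0 0 0 0 0.8;0 0 0 0 0 0 0.8;0 0 0 0 0 0 0.8;0 0 0 0 0 0 0.8"

```text
time: 35.2
position: [0.6601, 0.1098, 0.1195]
tool_rot: [0.0, 0.708, -0.001, 0.706]
ft_force: [-0.6, -0.4, -0.7]
grip_width: 0.0336
```

```bash
python3 - <<'E'
from h import *
plan([.6616,.111,.05],0)
E
```

```text
t 35.20 p [660.1 109.8 119.5] jawyaw -0.1 F [-0.6 -0.4 -0.7] w 33.6 q6 -0.00 down -1.0000
 rotvec [-0.001  -0.0032  0.0005] | shift old [69.5  1.2  1.7] | new [69.5  1.2  1.5] | q6 after ~ -0.0
```

>>> play_rows --rows "0 0 0 30 1 1.5 0.8;0 0 0 25 0 0 0.8;0 0 0 14 0 0 0.8;0 0 0 0 0 0 0.8;0 0 0 0 0 0 0.8;0 0 0 0 0 0 0.8"

```text
time: 35.7
position: [0.6636, 0.1114, 0.053]
tool_rot: [0.0, 0.707, -0.0, 0.708]
ft_force: [-0.2, 0.2, -1.9]
grip_width: 0.0335
```

```bash
python3 - <<'E'
from h import *
plan([.6616,.111,.04],0)
E
```

```text
t 35.70 p [663.6 111.4  53. ] jawyaw -0.0 F [-0.2  0.2 -1.9] w 33.5 q6 0.00 down -1.0000
 rotvec [-0.0008  0.0014  0.    ] | shift old [13.  -0.4 -2. ] | new [13.  -0.4 -2. ] | q6 after ~ 0.0
```

>>> play_rows --rows "0 0 0 0 0 -2 0.8;0 0 0 0 0 0 0.8;0 0 0 0 0 0 0.8;0 0 0 4 0 0 0.8;0 0 0 4 0 0 0.8;0 0 0 4 0 0 0.8;0 0 0 0 0 0 0.8"

```text
time: 36.28
position: [0.6599, 0.1121, 0.0388]
tool_rot: [-0.0, 0.708, 0.0, 0.706]
ft_force: [0.0, -0.4, -1.7]
grip_width: 0.0335
```

```bash
python3 - <<'E'
from h import *
plan([.6616,.111,.0336],0)
E
```

```text
t 36.28 p [659.9 112.1  38.8] jawyaw 0.0 F [ 0.  -0.4 -1.7] w 33.5 q6 0.00 down -1.0000
 rotvec [ 0.0001 -0.0021  0.    ] | shift old [ 5.2 -1.1  1.7] | new [ 5.2 -1.1  1.7] | q6 after ~ 0.0
```

>>> play_rows --rows "0 0 0 2 0 0.8 0.8;0 0 0 2 0 0 0.8;0 0 0 1 0 0 0.8;0 0 0 0 0 0 0.8;0 0 0 0 0 0 0.5;0 0 0 0 0 0 0.5;0 0 0 0 0 0 0.5;0 0 0 0 0 0 0.5"

```text
time: 36.95
position: [0.6619, 0.1121, 0.0355]
tool_rot: [-0.0, 0.707, 0.0, 0.707]
ft_force: [0.2, -0.2, 0.3]
grip_width: 0.0432
```

>>> play_rows --rows "0 0 0 -15 0 0 0.5;0 0 0 -30 0 0 0.5;0 0 0 -35 0 0 0.4;0 0 0 -30 0 0 0;0 0 0 0 -30 -19 0;0 0 0 0 -30 -19 0;0 0 0 0 -30 -19 0;0 0 0 0 -30 -19 0"

```text
time: 37.62
position: [0.5849, -0.0088, 0.1458]
tool_rot: [-0.001, 0.707, 0.0, 0.708]
ft_force: [0.5, -0.7, 0.4]
grip_width: 0.0755
```

>>> play_rows --rows "0 0 0 0 -30 -19 0;0 0 0 0 -30 -19 0;0 0 0 0 -30 -19 0;0 0 0 0 -30 -19 0;0 0 0 0 -30 -19 0;0 0 0 0 -10 0 0;0 0 0 0 0 0 0;0 0 0 0 0 0 0"

```text
time: 38.28
position: [0.4913, -0.1683, 0.1454]
tool_rot: [0.001, 0.707, -0.001, 0.708]
ft_force: [1.0, -0.0, 0.3]
grip_width: 0.0874
```

```bash
python3 - <<'E'
from h import *
state(); snap("wrist","w13"); posts("w13",170); plan([.4775,-.174,.10],-28.7)
E
```

```text
t 38.28 p [ 491.3 -168.3  145.4] jawyaw -0.1 F [ 1.  -0.   0.3] w 87.4 q6 -0.54 down -1.0000
centre 477.4 -169.0  size 62.0 x 32.0  long-axis yaw 62.1  px [367. 292.]
centre 376.1 -88.3  size 59.4 x 51.0  long-axis yaw 60.4  px [211. 167.]
centre 614.4 -49.9  size 76.1 x 4.7  long-axis yaw 89.1  px [593. 100.]
centre 631.6 -36.9  size 83.7 x 7.2  long-axis yaw 91.0  px [622.  72.]
centre 581.6 -41.9  size 93.0 x 52.8  long-axis yaw 91.0  px [547.  71.]
t 38.33 p [ 491.3 -167.4  145.3] jawyaw -0.0 F [ 0.3  1.1 -0.1] w 87.1 q6 -0.54 down -1.0000
 rotvec [ 5.009e-01  7.000e-04 -4.000e-04] | shift old [ 45.3  -6.6 -13.8] | new [ 45.3 -12.4  -8.9] | q6 after ~ -0.04
```

>>> play_rows --rows "0.1252 0 0 10 0 0 0;0.1252 0 0 10 0 0 0;0.1252 0 0 10 0 0 0;0.1252 0 0 10 0 0 0;0 0 0 5 -12 -9 0;0 0 0 0 0 0 0;0 0 0 0 0 0 0;0 0 0 0 0 0 0"

```text
time: 39.0
position: [0.4781, -0.1734, 0.1004]
tool_rot: [0.174, 0.685, -0.174, 0.686]
ft_force: [-0.4, 0.1, -0.3]
grip_width: 0.0871
```

```bash
python3 - <<'E'
from h import *
snap("wrist","w14"); posts("w14",200);plan([.4775,-.1735,.0205],-28.5); 
E
```

```text
centre 372.0 -79.5  size 51.1 x 29.7  long-axis yaw 173.7  px [139. 260.]
t 39.05 p [ 478.2 -173.7  100.5] jawyaw -28.6 F [-0.5 -0.4  0. ] w 87.0 q6 -0.07 down -1.0000
 rotvec [-0.0011  0.0017 -0.0001] | shift old [80.  -0.2 -0.8] | new [80.  -0.2 -0.7] | q6 after ~ -0.07
```

```bash
python3 - <<'E'
from h import *
for t in (150,165,180,190): print(t); posts("w14",t)
E
```

```text
150
centre 478.4 -168.6  size 62.4 x 32.3  long-axis yaw 61.5  px [385. 306.]
centre 377.6 -85.2  size 69.8 x 52.2  long-axis yaw 39.2  px [164. 260.]
centre 596.8 -85.0  size 111.8 x 45.4  long-axis yaw 152.4  px [508.  28.]
165
centre 478.1 -168.9  size 61.7 x 31.9  long-axis yaw 61.6  px [385. 306.]
centre 375.5 -85.5  size 66.4 x 52.0  long-axis yaw 45.3  px [161. 259.]
centre 587.5 -65.1  size 59.8 x 50.6  long-axis yaw 178.9  px [476.  40.]
180
centre 477.1 -170.3  size 58.3 x 31.3  long-axis yaw 61.5  px [385. 308.]
centre 374.0 -86.0  size 62.8 x 51.9  long-axis yaw 52.4  px [157. 260.]
centre 562.2 -58.6  size 38.5 x 8.2  long-axis yaw 89.3  px [428.  41.]
190
centre 477.0 -171.2  size 56.6 x 30.6  long-axis yaw 61.5  px [384. 321.]
centre 371.0 -90.4  size 51.5 x 51.4  long-axis yaw 175.2  px [149. 276.]
```

>>> play_rows --rows "0 0 0 30 2 -1 0;0 0 0 30 0 0 0;0 0 0 15 0 0 0;0 0 0 4.5 0 0 0.3;0 0 0 0 0 0 0.8;0 0 0 0 0 0 0.8;0 0 0 0 0 0 0.8;0 0 0 0 0 0 0.8" --squeeze 25

```text
time: 39.72
position: [0.478, -0.1724, 0.0218]
tool_rot: [0.175, 0.684, -0.175, 0.686]
ft_force: [0.2, 0.2, -0.9]
grip_width: 0.0613
```

>>> play_rows --rows "0 0 0 0 0 0 0.8;0 0 0 0 0 0 0.8;0 0 0 0 0 0 0.8;0 0 0 0 0 0 0.8;0 0 0 0 0 0 0.8;0 0 0 0 0 0 0.8"

```text
time: 40.22
position: [0.4774, -0.1722, 0.0209]
tool_rot: [0.175, 0.685, -0.175, 0.685]
ft_force: [-0.1, 0.3, 2.3]
grip_width: 0.0341
```

```bash
python3 - <<'E'
from h import *
state()
E
```

```text
t 40.22 p [ 477.4 -172.2   20.9] jawyaw -28.6 F [-0.1  0.3  2.3] w 34.1 q6 -0.07 down -1.0000
```

>>> play_rows --rows "0 0 0 0 0 0 0.8;0 0 0 -20 0 0 0.8;0 0 0 -30 0 0 0.8;0 0 0 -30 0 0 0.8;0 0 0 -20 0 0 0.8;0 0 0 0 0 0 0.8;0 0 0 0 0 0 0.8" --squeeze 40

```text
time: 40.8
position: [0.4772, -0.172, 0.121]
tool_rot: [0.175, 0.685, -0.175, 0.686]
ft_force: [-0.2, 0.3, -2.6]
grip_width: 0.0334
```

```bash
python3 - <<'E'
from h import *
plan([.6612,.046,.12],0)
E
```

```text
t 40.80 p [ 477.2 -172.   121. ] jawyaw -28.6 F [-0.2  0.3 -2.6] w 33.4 q6 -0.07 down -1.0000
 rotvec [-0.4998  0.0014  0.0005] | shift old [  1.1 279.5  57. ] | new [  1. 218. 184.] | q6 after ~ -0.57
```

>>> play_rows --rows "-0.1249 0 0 0 0 0 0.8;-0.1249 0 0 0 0 0 0.8;-0.1249 0 0 0 0 0 0.8;-0.1249 0 0 0 0 0 0.8;0 0 0 0 24.2 20.4 0.8;0 0 0 0 24.2 20.4 0.8;0 0 0 0 24.2 20.4 0.8;0 0 0 0 24.2 20.4 0.8"

```text
time: 41.47
position: [0.5577, -0.0737, 0.118]
tool_rot: [0.001, 0.709, 0.0, 0.705]
ft_force: [-0.2, -1.1, -1.6]
grip_width: 0.0336
```

>>> play_rows --rows "0 0 0 0 24.2 20.4 0.8;0 0 0 0 24.2 20.4 0.8;0 0 0 0 24.2 20.4 0.8;0 0 0 0 24.2 20.4 0.8;0 0 0 0 24.2 20.4 0.8;0 0 0 0 0 0 0.8;0 0 0 0 0 0 0.8;0 0 0 0 0 0 0.8"

```text
time: 42.13
position: [0.6586, 0.0459, 0.1179]
tool_rot: [-0.0, 0.709, 0.0, 0.705]
ft_force: [-0.1, 0.1, -2.2]
grip_width: 0.0336
```

>>> play_rows --rows "0 0 0 20 0 0 0.8;0 0 0 20 0 0 0.8;0 0 0 15 0 0 0.8;0 0 0 10 0 0 0.8;0 0 0 0 0 0 0.8;0 0 0 0 0 0 0.8;0 0 0 0 0 0 0.8"

```text
time: 42.72
position: [0.6612, 0.0452, 0.0562]
tool_rot: [0.0, 0.707, -0.0, 0.708]
ft_force: [0.5, 0.9, -1.2]
grip_width: 0.0339
```

```bash
python3 - <<'E'
from h import *
plan([.6612,.046,.04],0); snap("wrist","w15",2.4,(110,0,300,245))
E
```

```text
t 42.72 p [661.2  45.2  56.2] jawyaw -0.1 F [ 0.5  0.9 -1.2] w 33.9 q6 -0.10 down -1.0000
 rotvec [-0.0011  0.0012  0.0001] | shift old [16.2  0.8  0. ] | new [16.2  0.8  0. ] | q6 after ~ -0.1
```

View pics/w15.png

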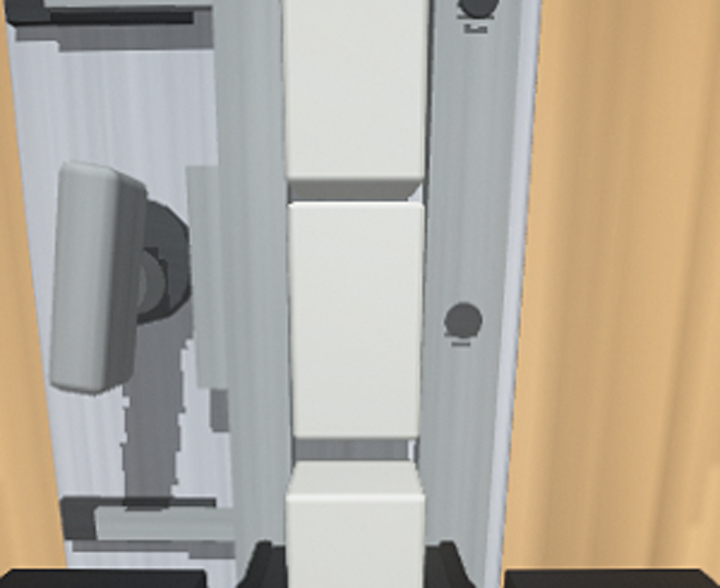

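Two posts lie flat in the channel, and the third, held, is just short of them and in line.

```bash
python3 - <<'E'
from h import *
im,i=load("w15")
def P(l,z): return np.round(ray(i,np.array([110,0])+np.array(l)/2.4,z)*1000,1)[:,:2].tolist()
print("D near, C far, C near",P([(350,178),(350,203),(350,438)],.046),"B front",P([(355,493)],.0695),P([(355,462)],.0355))
E
```

```text
D near, C far, C near [[659.6, 145.9], [659.6, 140.2], [659.3, 81.8]] B front [[660.6, 74.3]] [[660.6, 72.2]]
```

>>> play_rows --rows "0 0 0 6 0 0 0.8;0 0 0 5 0 0 0.8;0 0 0 5 0 0 0.8;0 0 0 3 0 0 0.8;0 0 0 2 0 0 0.8;0 0 0 1.5 0 0 0.8;0 0 0 0 0 0 0.8"

```text
time: 43.35
position: [0.6607, 0.0459, 0.033]
tool_rot: [0.0, 0.707, -0.0, 0.707]
ft_force: [-0.1, 0.4, -1.8]
grip_width: 0.0337
```

```bash
python3 - <<'E'
from h import *
plan([.6612,.046,.033],0)
E
```

```text
t 43.35 p [660.7  45.9  33. ] jawyaw -0.0 F [-0.1  0.4 -1.8] w 33.7 q6 -0.10 down -1.0000
 rotvec [-0.0002 -0.      0.    ] | shift old [0.  0.1 0.5] | new [0.  0.1 0.5] | q6 after ~ -0.1
```

>>> play_rows --rows "0 0 0 0.3 0 0 0.8;0 0 0 0 0 0 0.5;0 0 0 0 0 0 0.5;0 0 0 0 0 0 0.5;0 0 0 0 0 0 0.5;0 0 0 -20 0 0 0.5;0 0 0 -30 0 0 0.5;0 0 0 -40 0 0 0.3"

```text
time: 44.02
position: [0.6583, 0.046, 0.1206]
tool_rot: [0.0, 0.71, 0.0, 0.705]
ft_force: [0.9, -0.0, 1.0]
grip_width: 0.0455
```

>>> play_rows --rows "0 0 0 -10 20 -33 0;0 0 0 -10 20 -33 0;0 0 0 -10 20 -33 0;0 0 0 -10 20 -33 0;0 0 0 -10 20 -33 0;0 0 0 -10 20 -33 0;-0.115 0 0 0 0 0 0;-0.115 0 0 0 0 0 0"

```text
time: 44.68
position: [0.4605, 0.1672, 0.1838]
tool_rot: [-0.084, 0.702, 0.084, 0.702]
ft_force: [1.8, -0.2, -0.4]
grip_width: 0.0861
```

>>> play_rows --rows "-0.115 0 0 0 0 0 0;-0.115 0 0 0 0 0 0;-0.115 0 0 0 0 0 0;-0.115 0 0 0 0 0 0;-0.115 0 0 0 0 0 0;-0.115 0 0 0 0 0 0;-0.115 0 0 0 0 0 0;-0.115 0 0 0 0 0 0"

```text
time: 45.35
position: [0.4628, 0.1659, 0.183]
tool_rot: [-0.386, 0.592, 0.386, 0.593]
ft_force: [0.3, 0.4, 0.6]
grip_width: 0.087
```

>>> play_rows --rows "-0.115 0 0 0 0 0 0;-0.115 0 0 0 0 0 0;0 0 0 0 0 0 0;0 0 0 0 0 0 0;0 0 0 0 0 0 0"

```text
time: 45.77
position: [0.4628, 0.1659, 0.1829]
tool_rot: [-0.449, 0.546, 0.449, 0.546]
ft_force: [-0.1, -0.2, 0.4]
grip_width: 0.0872
```

```bash
python3 - <<'E'
from h import *
snap("wrist","w16",1.5); posts("w16",170,.042);plan([.464,.169,.0205],79)
E
```

```text
centre 600.8 22.2  size 73.7 x 25.9  long-axis yaw 126.9  px [253. 461.]
centre 553.7 158.9  size 92.0 x 13.2  long-axis yaw 89.2  px [400. 384.]
centre 450.6 192.2  size 59.1 x 40.1  long-axis yaw 167.6  px [418. 256.]
centre 381.3 -79.9  size 86.2 x 50.5  long-axis yaw 88.8  px [ 43. 238.]
t 45.82 p [462.8 165.9 182.8] jawyaw 78.9 F [-0.7  0.3 -0.6] w 86.9 q6 -1.26 down -1.0000
 rotvec [-0.001   0.0001  0.0002] | shift old [162.3  -0.6   3.3] | new [162.3  -0.6   3.3] | q6 after ~ -1.26
```

View pics/w16.png

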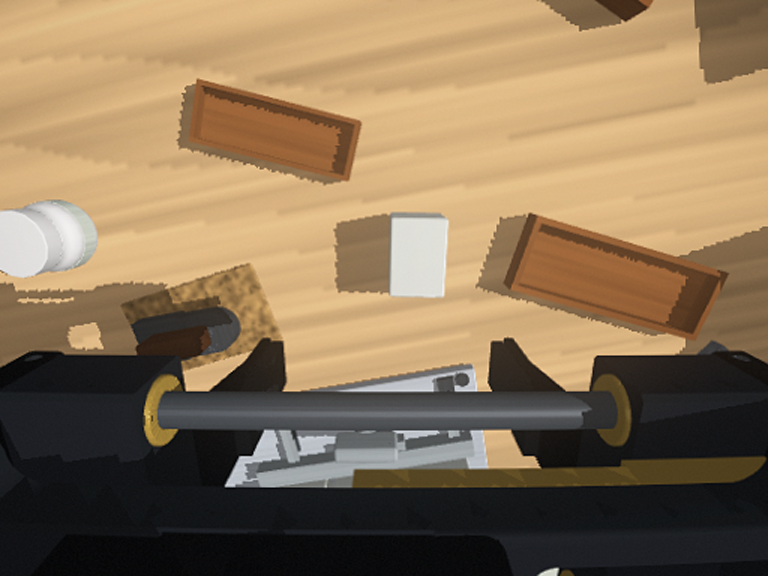

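Post A has been knocked to about (451,192), at (418,256) in the picture. The middle trough's outer corners are (533,214), (727,272), (693,338) and (507,286).

```bash
python3 - <<'E'
from h import *
im,i=load("w16")
def P(l,z): return ray(i,np.array(l)/1.5,z)[:,:2]*1000
for n,l in (("mid",[(533,214),(727,272),(693,338),(507,286)]),("small",[(198,80),(361,121),(349,181),(188,140)])):
    p=P(l,.021); print(n,np.round(p,1).tolist(),"centre",p.mean(0).round(1),"L",np.linalg.norm(p[1]-p[0]),np.linalg.norm(p[2]-p[3]),"W",np.linalg.norm(p[3]-p[0]),np.linalg.norm(p[2]-p[1]),"yaw",[np.degrees(np.arctan2(*(b-a)[::-1])) for a,b in ((p[0],p[1]),(p[3],p[2]))])
plan([.4506,.1922,.0215],77.6)
E
```

```text
mid [[438.7, 285.9], [515.3, 439.6], [568.9, 411.9], [492.0, 259.5]] centre [503.7 349.2] L 171.73447042027146 170.6558099514949 W 59.47551745514673 60.27809288938992 yaw [np.float64(63.515324850922596), np.float64(63.248239248061005)]
small [[297.8, 62.0], [348.2, 170.2], [387.7, 152.5], [335.3, 42.3]] centre [342.2 106.8] L 119.37235470512601 122.06454662151559 W 42.380441471947805 43.31844436192503 yaw [np.float64(65.01082505950093), np.float64(64.55169909700687)]
t 45.82 p [462.8 165.9 182.8] jawyaw 78.9 F [-0.7  0.3 -0.6] w 86.9 q6 -1.26 down -1.0000
 rotvec [0.0234 0.0001 0.0002] | shift old [161.3  17.   23.5] | new [161.3  17.5  23.1] | q6 after ~ -1.24
```

>>> play_rows --rows "0.023 0 0 20 6 8 0;0 0 0 30 6 8 0;0 0 0 30 5.5 7 0;0 0 0 0 0 0 0;0 0 0 0 0 0 0;0 0 0 0 0 0 0"

```text
time: 46.32
position: [0.4514, 0.192, 0.1037]
tool_rot: [-0.444, 0.55, 0.443, 0.551]
ft_force: [0.7, -0.2, 0.1]
grip_width: 0.0866
```

```bash
python3 - <<'E'
from h import *
snap("wrist","w17"); posts("w17",200,.042);posts("w17",170,.042);plan([.4506,.1922,.0215],77.6)
E
```

```text
centre 450.8 192.5  size 57.4 x 39.9  long-axis yaw 167.7  px [386. 313.]
centre 548.7 137.0  size 140.3 x 16.4  long-axis yaw 89.3  px [337. 467.]
centre 450.5 192.4  size 58.3 x 40.0  long-axis yaw 168.2  px [385. 312.]
t 46.37 p [451.9 191.9 104.2] jawyaw 77.7 F [0.8 0.2 0.1] w 86.9 q6 -1.18 down -1.0000
 rotvec [0.0018 0.0011 0.0031] | shift old [82.7  1.6 -0.1] | new [82.7  1.3  0. ] | q6 after ~ -1.18
```

>>> play_rows --rows "0 0 0 30 1.4 0 0;0 0 0 30 0 0 0;0 0 0 16 0 0 0;0 0 0 6.5 0 0 0.3;0 0 0 0 0 0 0.8;0 0 0 0 0 0 0.8;0 0 0 0 0 0 0.8;0 0 0 0 0 0 0.8" --squeeze 25

```text
time: 47.03
position: [0.4501, 0.1924, 0.0217]
tool_rot: [-0.444, 0.55, 0.443, 0.552]
ft_force: [0.0, -0.4, 0.0]
grip_width: 0.0615
```

>>> play_rows --rows "0 0 0 0 0 0 0.8;0 0 0 0 0 0 0.8;0 0 0 0 0 0 0.8;0 0 0 0 0 0 0.8;0 0 0 0 0 0 0.8"

```text
time: 47.45
position: [0.4491, 0.1922, 0.0208]
tool_rot: [-0.444, 0.55, 0.444, 0.551]
ft_force: [-0.2, -0.7, 7.2]
grip_width: 0.0417
```

```bash
python3 - <<'E'
from h import *
state()
E
```

```text
t 47.45 p [449.1 192.2  20.8] jawyaw 77.7 F [-0.2 -0.7  7.2] w 41.7 q6 -1.18 down -1.0000
```

>>> play_rows --rows "0 0 0 0 0 0 0.8;0 0 0 -20 0 0 0.8;0 0 0 -30 0 0 0.8;0 0 0 -30 0 0 0.8;0 0 0 0 0 0 0.8;0 0 0 0 0 0 0.8" --squeeze 45

```text
time: 47.95
position: [0.4498, 0.1925, 0.1012]
tool_rot: [-0.444, 0.55, 0.443, 0.552]
ft_force: [0.6, 0.6, -2.5]
grip_width: 0.0416
```

```bash
python3 - <<'E'
from h import *
u=np.array([np.cos(np.radians(63.4)),np.sin(np.radians(63.4))]); c=np.array([.5037,.3492])
for s in (.036,-.036): p=c+u*s; plan([*p,.08],153.4)
E
```

```text
t 47.95 p [449.8 192.5 101.2] jawyaw 77.7 F [ 0.6  0.6 -2.5] w 41.6 q6 -1.18 down -1.0000
 rotvec [-1.3205e+00 -9.0000e-04  3.3000e-03] | shift old [ 21.5 -28.3 199.4] | new [  21.2 -200.3   21.9] | q6 after ~ -2.5
t 47.95 p [449.8 192.5 101.2] jawyaw 77.7 F [ 0.6  0.6 -2.5] w 41.6 q6 -1.18 down -1.0000
 rotvec [-1.3205e+00 -9.0000e-04  3.3000e-03] | shift old [ 21.4 -10.4 129.7] | new [  21.2 -128.3   21.9] | q6 after ~ -2.5
```

>>> play_rows --rows "-0.12 0 0 0 0 0 0.8;-0.12 0 0 0 0 0 0.8;-0.12 0 0 0 0 0 0.8;-0.12 0 0 0 0 0 0.8;-0.12 0 0 0 0 0 0.8;-0.12 0 0 0 0 0 0.8;-0.12 0 0 0 0 0 0.8;-0.12 0 0 0 0 0 0.8"

```text
time: 48.62
position: [0.4473, 0.192, 0.0982]
tool_rot: [-0.647, 0.282, 0.65, 0.281]
ft_force: [-0.0, -0.1, -1.3]
grip_width: 0.0418
```

>>> play_rows --rows "-0.12 0 0 0 0 0 0.8;-0.12 0 0 0 0 0 0.8;-0.12 0 0 0 0 0 0.8;0 0 0 0 -28 3 0.8;0 0 0 0 -28 3 0.8;0 0 0 0 -28 3 0.8;0 0 0 0 -28 3 0.8;0 0 0 0 -28 3 0.8"

```text
time: 49.28
position: [0.497, 0.3247, 0.0976]
tool_rot: [-0.687, 0.164, 0.69, 0.162]
ft_force: [0.7, -1.0, -3.1]
grip_width: 0.042
```

>>> play_rows --rows "0 0 0 0 -28 3 0.8;0 0 0 0 -28 3 0.8;0 0 0 20 -4 1 0.8;0 0 0 15 0 0 0.8;0 0 0 0 0 0 0.8;0 0 0 0 0 0 0.8;0 0 0 0 0 0 0.8;0 0 0 0 0 0 0.8"

```text
time: 49.95
position: [0.5193, 0.3806, 0.0655]
tool_rot: [0.688, -0.163, -0.688, -0.163]
ft_force: [-0.3, 0.6, -2.1]
grip_width: 0.0416
```

```bash
python3 - <<'E'
from h import *
u=np.array([np.cos(np.radians(63.4)),np.sin(np.radians(63.4))]); c=np.array([.5037,.3492])
plan([*(c+u*.036),.028],153.4); snap("wrist","w18",1.5)
E
```

```text
t 49.95 p [519.3 380.6  65.5] jawyaw 153.3 F [-0.3  0.6 -2.1] w 41.6 q6 -2.22 down -1.0000
 rotvec [-0.0012 -0.0002  0.0003] | shift old [37.5 -0.9 -0.2] | new [37.5 -0.9 -0.2] | q6 after ~ -2.22
```

View pics/w18.png

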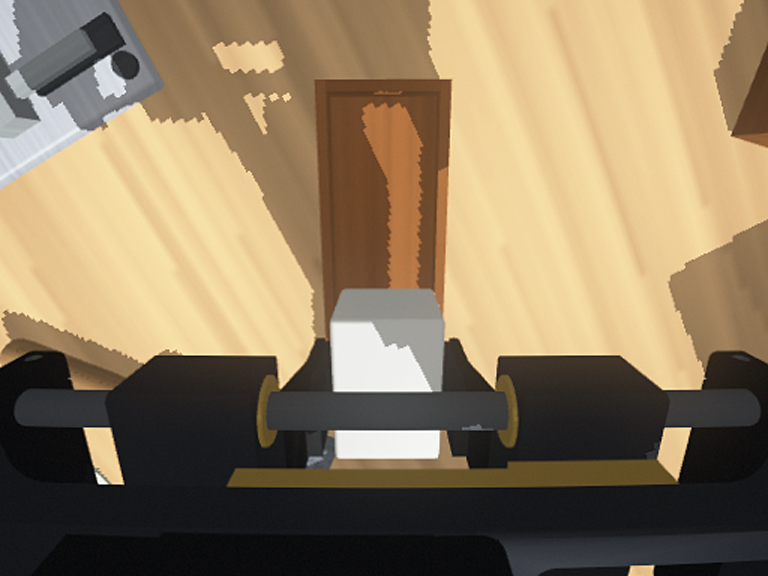

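The post is over the trough's far half, about 1.5 mm off centre; I correct that and set it down.

>>> play_rows --rows "0 0 0 10 0 -1.5 0.8;0 0 0 10 0 0 0.8;0 0 0 8 0 0 0.8;0 0 0 6 0 0 0.8;0 0 0 4 0 0 0.8;0 0 0 0.7 0 0 0.8;0 0 0 0 0 0 0.8;0 0 0 0 0 0 0.8"

```text
time: 50.67
position: [0.5194, 0.3797, 0.0268]
tool_rot: [-0.688, 0.163, 0.689, 0.162]
ft_force: [-2.4, -2.0, 4.0]
grip_width: 0.042
```

```bash
python3 - <<'E'
from h import *
state()
E
```

```text
t 50.67 p [519.4 379.7  26.8] jawyaw 153.4 F [-2.4 -2.   4. ] w 42.0 q6 -2.22 down -1.0000
```

>>> play_rows --rows "0 0 0 0 0 0 0.35;0 0 0 0 0 0 0.35;0 0 0 0 0 0 0.35;0 0 0 0 0 0 0.35;0 0 0 -20 0 0 0.35;0 0 0 -30 0 0 0.2;0 0 0 -35 0 0 0;0 0 0 -35 0 0 0"

```text
time: 51.33
position: [0.52, 0.3801, 0.147]
tool_rot: [-0.688, 0.163, 0.688, 0.163]
ft_force: [0.6, 0.8, 1.1]
grip_width: 0.069
```

```bash
python3 - <<'E'
from h import *
plan([.5765,-.3785,.15],51.7); plan([.53,-.42,.22],0)
E
```

```text
t 51.33 p [520.  380.1 147. ] jawyaw 153.4 F [0.6 0.8 1.1] w 69.0 q6 -2.22 down -1.0000
 rotvec [-1.3673e+00  1.4000e-03 -2.0000e-04] | shift old [  -2.7  652.8 -390.7] | new [ -3.  514.5 560.3] | q6 after ~ -3.59
t 51.33 p [520.  380.1 147. ] jawyaw 153.4 F [0.6 0.8 1.1] w 69.0 q6 -2.22 down -1.0000
 rotvec [-0.465   0.0011 -0.0008] | shift old [ -72.6  710.8 -367.7] | new [-73.  800.1 -10. ] | q6 after ~ -2.68
```

>>> play_rows --rows "0.1183 0 0 -5 0 0 0;0.1183 0 0 -5 0 0 0;0.1183 0 0 -5 0 0 0;0.1183 0 0 -5 0 0 0;0.1183 0 0 0 0 0 0;0.1183 0 0 0 0 0 0;0.1183 0 0 0 0 0 0;0.1183 0 0 0 0 0 0"

```text
time: 52.0
position: [0.5205, 0.3804, 0.1665]
tool_rot: [0.537, -0.46, -0.537, -0.46]
ft_force: [-0.3, -0.3, -0.2]
grip_width: 0.0871
```

>>> play_rows --rows "0.1183 0 0 0 0 0 0;0.1183 0 0 0 0 0 0;0.1183 0 0 0 0 0 0;0.1183 0 0 0 0 0 0;0.1183 0 0 0 0 0 0;0.1183 0 0 0 0 0 0;0.1183 0 0 0 0 0 0;0 0 0 0 -24.5 -26.7 0"

```text
time: 52.67
position: [0.5234, 0.3492, 0.1668]
tool_rot: [-0.307, 0.634, 0.309, 0.638]
ft_force: [1.7, 0.3, -0.2]
grip_width: 0.0869
```

>>> play_rows --rows "0 0 0 0 -24.5 -26.7 0;0 0 0 0 -24.5 -26.7 0;0 0 0 0 -24.5 -26.7 0;0 0 0 0 -24.5 -26.7 0;0 0 0 0 -24.5 -26.7 0;0 0 0 0 -24.5 -26.7 0;0 0 0 0 -24.5 -26.7 0;0 0 0 0 -24.5 -26.7 0"

```text
time: 53.33
position: [0.5447, 0.0533, 0.1667]
tool_rot: [-0.308, 0.636, 0.308, 0.637]
ft_force: [-0.3, 0.1, 0.3]
grip_width: 0.087
```

>>> play_rows --rows "0 0 0 0 -24.5 -26.7 0;0 0 0 0 -24.5 -26.7 0;0 0 0 0 -24.5 -26.7 0;0 0 0 0 -24.5 -26.7 0;0 0 0 0 -24.5 -26.7 0;0 0 0 0 -24.5 -26.7 0;0 0 0 0 -24.5 -26.7 0;0 0 0 0 -24.5 -26.7 0"

```text
time: 54.0
position: [0.5659, -0.2361, 0.1666]
tool_rot: [-0.308, 0.636, 0.308, 0.637]
ft_force: [0.3, -0.2, 0.6]
grip_width: 0.0872
```

>>> play_rows --rows "0 0 0 0 -24.5 -26.7 0;0 0 0 0 -24.5 -26.7 0;0 0 0 0 -24.5 -26.7 0;0 0 0 0 0 0 0;0 0 0 0 0 0 0;0 0 0 0 0 0 0;0 0 0 0 0 0 0"

```text
time: 54.58
position: [0.5735, -0.3409, 0.1663]
tool_rot: [-0.308, 0.636, 0.309, 0.636]
ft_force: [0.1, 0.4, 0.4]
grip_width: 0.0871
```

```bash
python3 - <<'E'
from h import *
snap("wrist","w19"); posts("w19",170,.042); posts("w19",200,.042);plan([.5765,-.3785,.0215],51.7)
E
```

```text
centre 573.2 -375.8  size 64.3 x 40.9  long-axis yaw 141.8  px [350. 315.]
centre 599.1 -74.6  size 82.3 x 66.8  long-axis yaw 179.3  px [732.  71.]
centre 331.2 -367.7  size 54.5 x 18.5  long-axis yaw 59.5  px [110.  15.]
t 54.63 p [ 573.7 -340.7  166.4] jawyaw 51.8 F [0.8 0.1 0.4] w 87.0 q6 -1.61 down -1.0000
 rotvec [ 0.0015  0.0003 -0.0013] | shift old [144.9 -25.8 -28. ] | new [144.9 -25.7 -27.9] | q6 after ~ -1.61
```

>>> play_rows --rows "0 0 0 20 -8.5 -9.3 0;0 0 0 20 -8.5 -9.3 0;0 0 0 20 -8.5 -9.3 0;0 0 0 0 0 0 0;0 0 0 0 0 0 0;0 0 0 0 0 0 0"

```text
time: 55.13
position: [0.577, -0.3791, 0.1075]
tool_rot: [-0.309, 0.636, 0.309, 0.636]
ft_force: [0.7, -0.2, 0.9]
grip_width: 0.0871
```

```bash
python3 - <<'E'
from h import *
snap("wrist","w20"); posts("w20",180,.042); posts("w20",195,.042);plan([.5765,-.3785,.0215],51.7)
E
```

```text
centre 576.1 -378.5  size 57.3 x 39.9  long-axis yaw 141.7  px [386. 309.]
centre 576.2 -378.4  size 57.3 x 39.3  long-axis yaw 141.7  px [382. 317.]
t 55.18 p [ 577.3 -379.3  108. ] jawyaw 51.8 F [0.2 0.  0.8] w 86.9 q6 -1.65 down -1.0000
 rotvec [0.0011 0.0002 0.0014] | shift old [86.5  1.2  0.1] | new [86.5  1.1  0.1] | q6 after ~ -1.65
```

>>> play_rows --rows "0 0 0 30 1 0 0;0 0 0 30 0 0 0;0 0 0 20 0 0 0;0 0 0 6.5 0 0 0.3;0 0 0 0 0 0 0.8;0 0 0 0 0 0 0.8;0 0 0 0 0 0 0.8;0 0 0 0 0 0 0.8" --squeeze 25

```text
time: 55.85
position: [0.577, -0.3805, 0.0223]
tool_rot: [-0.31, 0.636, 0.307, 0.637]
ft_force: [-0.1, -0.7, 0.1]
grip_width: 0.0614
```

>>> play_rows --rows "0 0 0 0 0 0 0.8;0 0 0 0 0 0 0.8;0 0 0 0 0 0 0.8;0 0 0 0 0 0 0.8;0 0 0 0 0 0 0.8"

```text
time: 56.27
position: [0.5761, -0.3798, 0.0208]
tool_rot: [-0.309, 0.636, 0.308, 0.637]
ft_force: [-0.5, -0.0, 4.1]
grip_width: 0.042
```

```bash
python3 - <<'E'
from h import *
state()
E
```

```text
t 56.27 p [ 576.1 -379.8   20.8] jawyaw 51.7 F [-0.5 -0.   4.1] w 42.0 q6 -1.65 down -1.0000
```

>>> play_rows --rows "0 0 0 0 0 0 0.8;0 0 0 -20 0 0 0.8;0 0 0 -30 0 0 0.8;0 0 0 -30 0 0 0.8;0 0 0 -20 0 0 0.8;0 0 0 0 0 0 0.8" --squeeze 45

```text
time: 56.77
position: [0.578, -0.3818, 0.1246]
tool_rot: [-0.311, 0.635, 0.305, 0.637]
ft_force: [0.1, -0.2, -1.3]
grip_width: 0.0418
```

```bash
python3 - <<'E'
from h import *
u=np.array([np.cos(np.radians(63.4)),np.sin(np.radians(63.4))]); c=np.array([.5037,.3492])
plan([*(c-u*.036),.12],153.4,360)
E
```

```text
t 56.77 p [ 578.  -381.8  124.6] jawyaw 51.7 F [ 0.1 -0.2 -1.3] w 41.8 q6 -1.65 down -1.0000
 rotvec [-1.775  -0.0086  0.0057] | shift old [-3.000e-01  5.041e+02  4.923e+02] | new [   4.6 -584.3  393.7] | q6 after ~ -3.42
```

>>> play_rows --rows "0 0 0 0 25.2 24.6 0.8;0 0 0 0 25.2 24.6 0.8;0 0 0 0 25.2 24.6 0.8;0 0 0 0 25.2 24.6 0.8;0 0 0 0 25.2 24.6 0.8;0 0 0 0 25.2 24.6 0.8;0 0 0 0 25.2 24.6 0.8;0 0 0 0 25.2 24.6 0.8"

```text
time: 57.43
position: [0.5377, -0.0983, 0.1183]
tool_rot: [-0.307, 0.637, 0.309, 0.636]
ft_force: [0.2, 1.3, -2.3]
grip_width: 0.0414
```

>>> play_rows --rows "0 0 0 0 25.2 24.6 0.8;0 0 0 0 25.2 24.6 0.8;0 0 0 0 25.2 24.6 0.8;0 0 0 0 25.2 24.6 0.8;0 0 0 0 25.2 24.6 0.8;0 0 0 0 25.2 24.6 0.8;0 0 0 0 25.2 24.6 0.8;0 0 0 0 25.2 24.6 0.8"

```text
time: 58.1
position: [0.5016, 0.1806, 0.1184]
tool_rot: [-0.308, 0.637, 0.309, 0.635]
ft_force: [1.2, -1.3, -2.0]
grip_width: 0.0417
```

>>> play_rows --rows "0 0 0 0 25.2 24.6 0.8;0 0 0 0 25.2 24.6 0.8;0 0 0 0 25.2 24.6 0.8;0 0 0 0 25.2 24.6 0.8;-0.1183 0 0 0 0 0 0.8;-0.1183 0 0 0 0 0 0.8;-0.1183 0 0 0 0 0 0.8;-0.1183 0 0 0 0 0 0.8"

```text
time: 58.77
position: [0.4837, 0.3188, 0.1179]
tool_rot: [-0.45, 0.546, 0.451, 0.544]
ft_force: [0.4, 0.4, -1.8]
grip_width: 0.0417
```

>>> play_rows --rows "-0.1183 0 0 0 0 0 0.8;-0.1183 0 0 0 0 0 0.8;-0.1183 0 0 0 0 0 0.8;-0.1183 0 0 0 0 0 0.8;-0.1183 0 0 0 0 0 0.8;-0.1183 0 0 0 0 0 0.8;-0.1183 0 0 0 0 0 0.8;-0.1183 0 0 0 0 0 0.8"

```text
time: 59.43
position: [0.484, 0.3182, 0.118]
tool_rot: [-0.648, 0.281, 0.65, 0.279]
ft_force: [0.1, -0.1, -2.5]
grip_width: 0.0418
```

>>> play_rows --rows "-0.1183 0 0 0 0 0 0.8;-0.1183 0 0 0 0 0 0.8;-0.1183 0 0 0 0 0 0.8;0 0 0 0 0 0 0.8;0 0 0 0 0 0 0.8;0 0 0 0 0 0 0.8"

```text
time: 59.93
position: [0.4846, 0.3186, 0.119]
tool_rot: [-0.687, 0.164, 0.688, 0.163]
ft_force: [-0.9, -0.9, -2.3]
grip_width: 0.0418
```

```bash
python3 - <<'E'
from h import *
u=np.array([np.cos(np.radians(63.4)),np.sin(np.radians(63.4))]); c=np.array([.505,.3485])
plan([*(c-u*.036),.06],153.4,360)
E
```

```text
t 59.93 p [484.6 318.6 119. ] jawyaw 153.2 F [-0.9 -0.9 -2.3] w 41.8 q6 -2.29 down -1.0000
 rotvec [-0.0032  0.0013 -0.0015] | shift old [59.  -0.  -4.9] | new [59.   0.1 -4.9] | q6 after ~ -2.29
```

>>> play_rows --rows "-0.003 0 0 15 0 -4.5 0.8;0 0 0 20 0 0 0.8;0 0 0 20 0 0 0.8;0 0 0 0 0 0 0.8;0 0 0 0 0 0 0.8;0 0 0 0 0 0 0.8"

```text
time: 60.43
position: [0.4896, 0.3171, 0.0656]
tool_rot: [0.689, -0.162, -0.688, -0.162]
ft_force: [0.5, -0.5, -0.9]
grip_width: 0.0416
```

```bash
python3 - <<'E'
from h import *
u=np.array([np.cos(np.radians(63.4)),np.sin(np.radians(63.4))]); c=np.array([.505,.3485])
plan([*(c-u*.036),.027],153.4,360); snap("wrist","w21",1.5)
E
```

```text
t 60.43 p [489.6 317.1  65.6] jawyaw 153.5 F [ 0.5 -0.5 -0.9] w 41.6 q6 -2.30 down -1.0000
 rotvec [ 0.0017 -0.0006  0.0006] | shift old [38.6  1.   0.4] | new [38.6  1.   0.3] | q6 after ~ -2.29
```

View pics/w21.png

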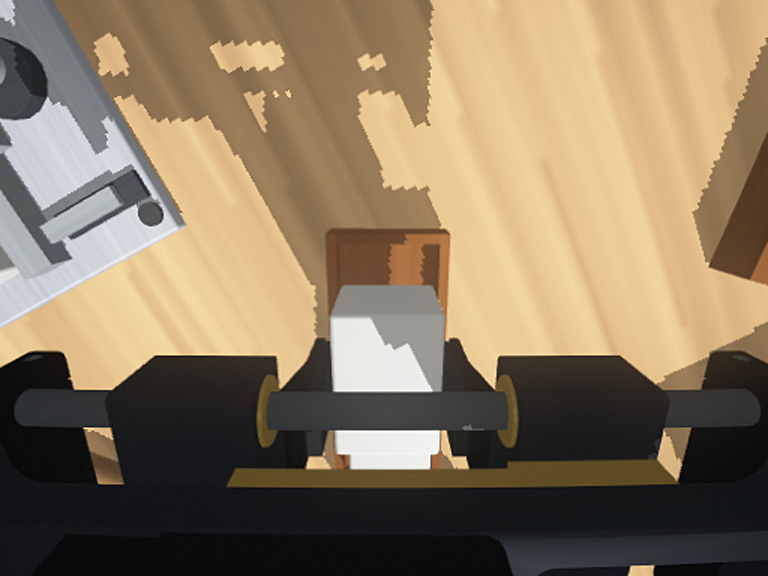

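>>> play_rows --rows "0 0 0 10 0 0 0.8;0 0 0 10 0 0 0.8;0 0 0 8 0 0 0.8;0 0 0 6 0 0 0.8;0 0 0 4 0 0 0.8;0 0 0 0.5 0 0 0.8;0 0 0 0 0 0 0.8;0 0 0 0 0 0 0.8"

```text
time: 61.15
position: [0.4884, 0.3165, 0.0267]
tool_rot: [-0.688, 0.162, 0.689, 0.161]
ft_force: [-1.2, -1.9, 3.9]
grip_width: 0.0417
```

```bash
python3 - <<'E'
from h import *
state()
E
```

```text
t 61.15 p [488.4 316.5  26.7] jawyaw 153.5 F [-1.2 -1.9  3.9] w 41.7 q6 -2.30 down -1.0000
```

>>> play_rows --rows "0 0 0 0 0 0 0.35;0 0 0 0 0 0 0.35;0 0 0 0 0 0 0.35;0 0 0 0 0 0 0.35;0 0 0 -20 0 0 0.35;0 0 0 -30 0 0 0.2;0 0 0 -35 0 0 0;0 0 0 -35 0 0 0"

```text
time: 61.82
position: [0.4888, 0.3166, 0.1471]
tool_rot: [-0.688, 0.162, 0.689, 0.162]
ft_force: [1.1, -1.3, -0.6]
grip_width: 0.0688
```

>>> play_rows --rows "0 0 0 -20 0 30 0;0 0 0 -20 0 30 0;0 0 0 0 -25 25 0;0 0 0 0 -25 25 0;0 0 0 0 -25 25 0;0 0 0 0 -25 25 0;0 0 0 0 0 0 0;0 0 0 0 0 0 0"

```text
time: 62.48
position: [0.3896, 0.4793, 0.1863]
tool_rot: [0.689, -0.161, -0.688, -0.161]
ft_force: [1.3, -0.9, 0.5]
grip_width: 0.0872
```

```bash
python3 - <<'E'
from h import *
state(); snap("top","t2"); snap("scene","s2")
t=imaging.camera("top"); 
im=load("t2")[0]
a=cv2.resize(im[95:255,115:420],None,fx=2.6,fy=2.6,interpolation=cv2.INTER_CUBIC)
s=load("s2")[0]; b=cv2.resize(s[130:290,80:440],(a.shape[1],int(160*a.shape[1]/360)),interpolation=cv2.INTER_CUBIC)
v=np.vstack([a,b]); v=cv2.resize(v,None,fx=590/v.shape[0],fy=590/v.shape[0]) ; print(v.shape,a.shape); cv2.imwrite("pics/final.png",v)
E
```

```text
t 62.48 p [389.6 479.3 186.3] jawyaw 153.7 F [ 1.3 -0.9  0.5] w 87.2 q6 -1.98 down -1.0000
(590, 609, 3) (416, 793, 3)
```

View pics/final.png

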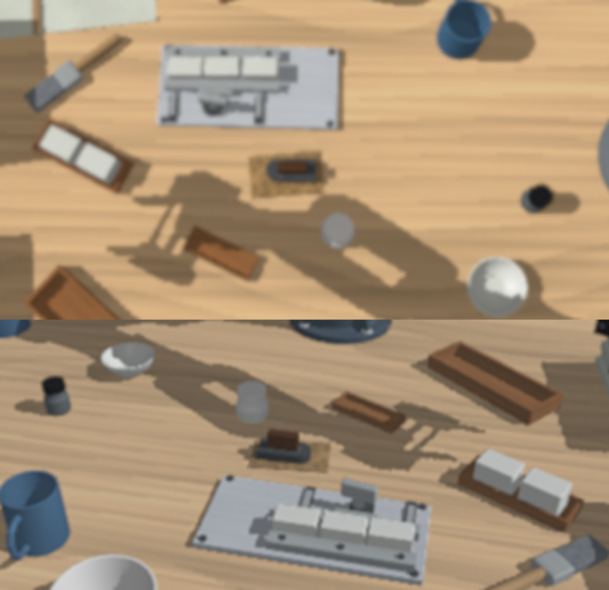

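The last view shows three posts in a row in the channel, two in the middle trough, the gauge back on its pad, and the other things where they were.

```bash
python3 -c "
from rig import robot; print(robot.hand_in())"
```

```text
the job is handed in; nothing more can be done
None
```

The job is done and handed in, at about 62 s of the 210 s allowed.

- **Rack setting:** I turned the bolt from about 0.56 to 1.4 rad. The camera read 1.42 rad, a gap of about 37.8 mm between the gauge's 36 and 39.5 mm ends.
- **Gauge:** The narrow end slid in freely. The wide end stopped at the mouth, with 8 N when the step reached y = 11 mm. It stayed there released for over a second. I then laid it back on its pad the same way up.
- **Thin posts:** Three posts gripped at about 33.7 mm. They lie in a row on the channel floor, about 5 to 8 mm apart.
- **Thick posts:** Two posts gripped at about 41.8 mm. They lie in a row in the middle trough, which measured about 171 x 60 mm outside. One had been knocked to a new place; I saw that before gripping it.

**What went wrong:**
- The first attempt to lower a post met the top of a rail, with a force of about 33 N on the wrist, because the arm was still swinging. I raised it, recentred it, met the rail lightly once more (about 5 N), and then it went in freely.
- I did not measure the bolt's angle again at the end. In the last top and scene pictures the three posts lie flat between the rails and the potter's other things look unmoved.

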